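# Set the yoga kit out to air

## Task

After class, set the kit out to air: lift the cap off every capped tumbler and stand it, knob up, in the cap tray, one cap to a bay, leaving the tumblers standing where they are. Lay the four slim cork blocks flat on the dark slab as the pinwheel layer inlaid on it, one block squarely on each outline. Leave the other things on the shelf where they stand.

Things in the scene. Friction and masses are not known exactly. Their poses are not given: they have to be found in the camera images.
- slab: fixed square dark-wood slab, 250 x 250 x 12 mm, lying on the shelf top; origin at the centre of its underside, z up. Four pale inlaid outlines on its top, each 130 x 54 mm, form a pinwheel: a ring of four blocks, each one's end meeting the next one's side (4 mm gaps), around an open square well of 80 mm
- slot0 (a point): centre of one of the four outlines, on the slab's top surface (12 mm above the table); axes as the slab's; this outline's long side runs along the slab's x axis; the open well is centred on the slab
- slot1 (a point): centre of one of the four outlines, on the slab's top surface (12 mm above the table); axes as the slab's; this outline's long side runs along the slab's y axis; the open well is centred on the slab
- slot2 (a point): centre of one of the four outlines, on the slab's top surface (12 mm above the table); axes as the slab's; this outline's long side runs along the slab's x axis; the open well is centred on the slab
- slot3 (a point): centre of one of the four outlines, on the slab's top surface (12 mm above the table); axes as the slab's; this outline's long side runs along the slab's y axis; the open well is centred on the slab
- block0: one of four identical loose slim cork blocks, 130 (x) x 54 (y) x 38 (z) mm, about 70 g, lying on its broad face; origin at the centre of its underside, x along its length, z up
- block1: one of four identical loose slim cork blocks, 130 (x) x 54 (y) x 38 (z) mm, about 70 g, lying on its broad face; origin at the centre of its underside, x along its length, z up
- block2: one of four identical loose slim cork blocks, 130 (x) x 54 (y) x 38 (z) mm, about 70 g, lying on its broad face; origin at the centre of its underside, x along its length, z up
- block3: one of four identical loose slim cork blocks, 130 (x) x 54 (y) x 38 (z) mm, about 70 g, lying on its broad face; origin at the centre of its underside, x along its length, z up
- tray: fixed open pale-wood tray, 272 (x) x 94 (y) x 24 (z) mm, walls, partitions and floor 5 mm; three square bays in a row along its x, each 84 x 84 mm inside; origin at the centre of its underside
- bay0 (a point): centre of one bay's floor, 5 mm above the table; axes as the tray's
- bay1 (a point): centre of one bay's floor, 5 mm above the table; axes as the tray's
- bay2 (a point): centre of one bay's floor, 5 mm above the table; axes as the tray's
- tumbler0: one of three loose stainless steel tumblers, 125 mm tall, 62 mm across the foot, 72 mm across the rim, inside 66 mm at the mouth, 350 g, standing; origin at the centre of its underside. Some carry a cap, one may be open
- tumbler1: one of three loose stainless steel tumblers, 125 mm tall, 62 mm across the foot, 72 mm across the rim, inside 66 mm at the mouth, 350 g, standing; origin at the centre of its underside. Some carry a cap, one may be open
- tumbler2: one of three loose stainless steel tumblers, 125 mm tall, 62 mm across the foot, 72 mm across the rim, inside 66 mm at the mouth, 350 g, standing; origin at the centre of its underside. Some carry a cap, one may be open
- cap0: a loose cap resting in a tumbler's mouth (two or three are present), 48 mm tall, about 80 g: from below a grey plug 54 mm across, 12 mm tall; a steel disc 74 mm across, 10 mm tall, resting on the rim; a round black knob 38 mm across, 26 mm tall. Origin at the centre of the plug's underside (113 mm above the table at the start), z up through the knob. In the tray it stands on its plug
- cap1: a loose cap resting in a tumbler's mouth (two or three are present), 48 mm tall, about 80 g: from below a grey plug 54 mm across, 12 mm tall; a steel disc 74 mm across, 10 mm tall, resting on the rim; a round black knob 38 mm across, 26 mm tall. Origin at the centre of the plug's underside (113 mm above the table at the start), z up through the knob. In the tray it stands on its plug
- cap2: a loose cap resting in a tumbler's mouth (two or three are present), 48 mm tall, about 80 g: from below a grey plug 54 mm across, 12 mm tall; a steel disc 74 mm across, 10 mm tall, resting on the rim; a round black knob 38 mm across, 26 mm tall. Origin at the centre of the plug's underside (113 mm above the table at the start), z up through the knob. In the tray it stands on its plug
- incense_holder: bystander, loose: white ceramic incense holder, low dish 90 mm across, 34 mm tall; origin under its centre
- singing_bowl: bystander, loose: brass singing bowl, 100 mm across, 50 mm tall; origin under its centre
- candle_jar: bystander, loose: glass candle jar with lid, 68 mm across, 75 mm tall; origin under its centre
There are look-alikes about, which are no part of the job. Leave any green look-alike of the block2 alone. What is shaped like the cap2 but blue is not meant.

How it is judged:
By the outcome, as a careful person would: the job done as asked, in the order asked, and still so for the second after the job is handed in, with the robot touching nothing.
Of cap0, cap1, cap2 only 2 to 3 are there at a start; the rules pass over those that are not, and their reading is None.
At some moment in a run one of block0, block1, block2, block3 may be knocked a few centimetres aside while the robot is not near it.
It also fails if it takes over 210 s, if anything falls off the work surface, if the arm or the gripper's body presses on something with over 40 N, if the wrist force passes 120 N, or if a joint passes its speed limit or range.

## Robot

A 6-joint arm with a two-finger parallel gripper is mounted at the origin on the work surface. World frame = base frame: x ahead of the robot, y to its left, z up, the work surface at z = 0. Lengths are in m, angles in rad, forces in N, time in s.
With the tool pointing down it reaches from about 0.25 to 0.85 m from the base axis. Payload 12.5 kg.
Tool frame: the origin (TCP) lies midway between the tips of the shut fingers; the grasp point (between the pads) lies 19 mm behind it; z points along the fingers, y is the line along which they close (so a half turn about z gives the same grasp; the last joint's range is limited). The gripper opens to 93 mm and grips with 3 to 60 N. Pads are 15 mm wide; open, the fingers measure 128 mm over their backs; the gripper's body (75 mm by 188 mm) begins 65 mm behind the grasp point.
Start: joints at [-1.386, 0.351, 1.652, -0, 1.139, -0.085], TCP at [0.147, -0.53, 0.219] pointing down, gripper open.
Joint ranges: [-2.75, 2.75], [-0.79, 2.1], [0.01, 2.65], [-1.57, 4.71], [0.07, 3.14], [-2.87, 2.87]. Speed limits (rad/s): [2.22, 2.22, 2.79, 3.14, 3.14, 3.14].

## Interface

Orientations are given as a unit quaternion [w, x, y, z].
In Python, from station import * gives the robot as it stands.
- The arm moves only by the tool play_rows, never from a script. Its arguments are lists of equal length, an entry for each row: "slide": the shift along the tool's x, y, z each as a share of 0.025 m, from -1 to 1, a list of three; "spin": the turn about the tool's z as a share of 5 degrees, from -1 to 1; "jaw": the opening, from -1 (shut) to 1 (fully open). A call has 1 to 8 rows; each row shifts and turns the commanded pose from where the row before left it, along the tool's axes as they then stand; what a row does not reach is not made up. A row lasts 1/12 s, in which the tool goes at most 41.7 mm and 7.16 degrees, less where a joint would pass 70% of its speed; a pose out of reach is approached as far as the arm can. A call with a number of a shift or a turn outside -1 to 1 is refused whole. A call with a gripper value outside its range is refused whole. The fingers move at their own pace and stop on an object; the grip force is fixed at half the most. Time passes only in rows, so rows that do not move let the fingers close. It gives the time, the measured TCP pose, the force, the opening and the grip force at its end, in the units of the state.
- observe(): the state, without advancing time (a new reading comes with each control period).
- snapshot(name): name is "side" or "top"; returns a dict with "frame" (480x640x3 uint8, blue, green, red), "fov_y" (degrees; the focal length in pixels is half the picture's height over the tangent of half this angle, whatever the lens; pixels are square), "cx", "cy" (the principal point, pixels), "extrinsics" (4x4, takes a point from camera to world coordinates). Camera axes: x right, y down, z forward; pixel columns grow to the right and rows downward; lengths in m; the calibration is good to about 2 mm. A picture is of the moment at which its call begins. There is no depth.
- close_job(): hands the job in; it is judged then, once.
The state is a dict: "time": time; "q": joint angles; "dq": joint speeds; "joint_torque": joint torques, N m; "ee_pos": TCP position; "orientation": TCP orientation; "ft_force": force on the tool from outside, world axes, zero at the start; "moment": the same for the moment, N m; "gripper_width": opening from 0.0 (shut) to 1.0 (fully open); "finger_force": force on a finger pad.
Only numpy, scipy, OpenCV 4.12 (cv2) and the standard library are available. Lean on these libraries where they do the work, as an engineer would, in place of code of your own. Each camera call takes 0.05 s, during which the arm holds its last target. There are 200 camera calls.

## Working session

There is one attempt and no reset: what is moved stays moved. The work goes in short steps, Python scripts to look and compute and a tool call to move; the robot and the scene stay as the last step left them, time stands still between calls to the robot, and variables do not carry over. Pictures are saved under pics/ and viewed, at most 14 in all, crops included, and the job is handed in when it is done.

Besides the shell and the picture viewer there is one more tool, called after "Emit:" as name(argument=value, ...) on one line, values as JSON. play_rows: Moves the arm, as the interface text tells. Shift numbers are shares of 0.025 m and turn numbers shares of 5 degrees, none past 1 either way. Its arguments: {"type":"object","properties":{"slide":{"type":"array"},"spin":{"type":"array"},"jaw":{"type":"array"}},"required":["slide","spin","jaw"]}

```bash
ls; mkdir -p pics; python3 - <<'E'
from station import *
import cv2
for n in("top","side"):
    s=snapshot(n); cv2.imwrite(f"pics/{n}0.png",s["frame"]); print(n,s["fov_y"],s["cx"],s["cy"],s["extrinsics"].tolist() if hasattr(s["extrinsics"],'tolist') else s["extrinsics"])
print(observe())
E
```

```text
pics
top 43.30854377701689 329.16743068999494 239.09862294337293 [[-0.01058912438081394, -0.9827075337416057, 0.1848614983503548, 0.25652013411619573], [-0.9998882524426144, 0.008455065691044742, -0.012328604601269229, 0.006087534773349051], [0.010552396509891468, -0.1849713896570243, -0.9826872503173364, 1.810154952732256], [0.0, 0.0, 0.0, 1.0]]
side 48.64959182755743 319.81424503572333 235.9385268862683 [[-0.9753881706779799, -0.15561947951229624, 0.15620657507859995, 0.3789768600939945], [-0.22048687753254304, 0.6943500316999702, -0.6850281529354836, 0.9962936584161594], [-0.0018583157464800335, -0.7026098569437899, -0.7115728603509369, 1.117718142424527], [0.0, 0.0, 0.0, 1.0]]
{'time': 0.1, 'q': array([-1.38559850e+00,  3.51150497e-01,  1.65233616e+00,  1.10603499e-05,
        1.13912992e+00, -8.45922902e-02]), 'dq': array([ 0.00066281, -0.00091969, -0.00054473, -0.00119251, -0.00030252,
        0.00041356]), 'joint_torque': array([ 7.21770321e-04, -4.98028743e+01, -2.85703433e+01,  7.00817490e-02,
        2.39197322e-02, -3.52801658e-05]), 'ee_pos': array([ 0.14656585, -0.52979387,  0.21818182]), 'orientation': array([-5.11567181e-04,  9.90915631e-01,  1.34484011e-01, -2.07269068e-05]), 'ft_force': array([ 0.40002264, -0.42298791, -0.86181145]), 'moment': array([ 0.01378879, -0.05543183,  0.01798154]), 'finger_force': 0.0, 'gripper_width': 1.0027664714358917}
```

View pics/top0.png

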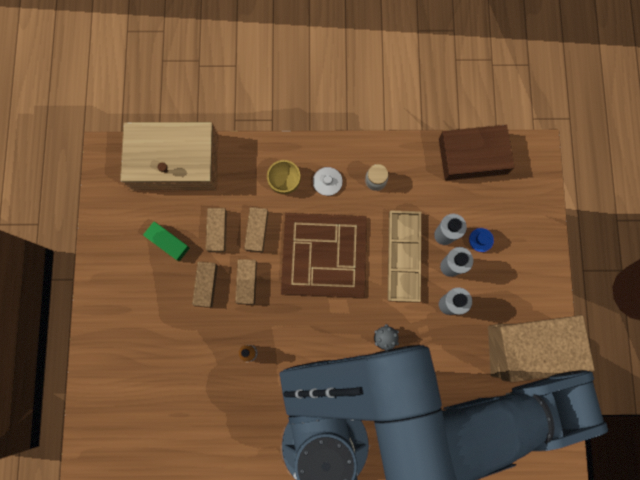

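View pics/side0.png

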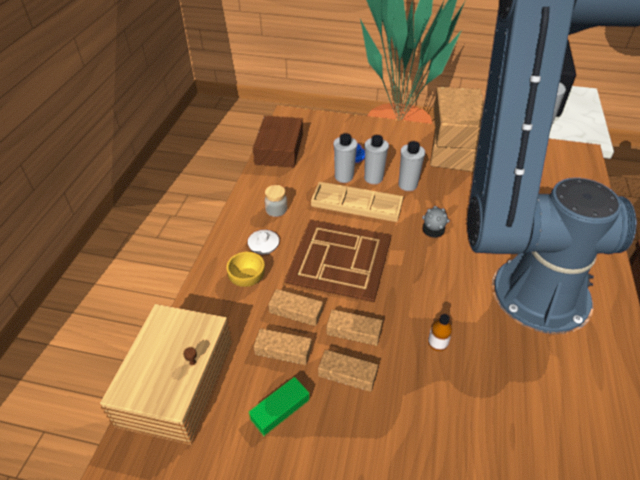

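The top view has image up as +x and image left as +y. It shows three tumblers with black knobs at about (453,229), (459,260) and (457,302), and a blue decoy cap at (482,240). The tray is near (405,256), the slab near (325,256), and four cork blocks sit around (206–256, 230–284), with the green decoy at (166,241). The side view agrees, and the bystanders stand clear of both work areas.

```bash
cat > h.py <<'E'
from station import *
import cv2, numpy as np
def snap(n):
    s=snapshot(n); s["f"]=240/np.tan(np.radians(s["fov_y"]/2)); s["T"]=np.array(s["extrinsics"]); s["frame"]=np.array(s["frame"]); return s
def plane(s,uv,z):
    uv=np.atleast_2d(uv).astype(float)
    d=np.c_[(uv[:,0]-s["cx"])/s["f"],(uv[:,1]-s["cy"])/s["f"],np.ones(len(uv))]@s["T"][:3,:3].T
    o=s["T"][:3,3]; return (o+d*((z-o[2])/d[:,2])[:,None])[:,:2]
def proj(s,p):
    c=(np.atleast_2d(p)-s["T"][:3,3])@s["T"][:3,:3]
    return c[:,:2]/c[:,2:]*s["f"]+[s["cx"],s["cy"]]
def comps(mask,roi,amin):
    x0,y0,x1,y1=roi; m=np.zeros_like(mask); m[y0:y1,x0:x1]=mask[y0:y1,x0:x1]
    n,l,st,c=cv2.connectedComponentsWithStats(m)
    return [(c[i],st[i],(l==i)) for i in range(1,n) if st[i,4]>=amin]
def up(s,roi,k,name):
    x0,y0,x1,y1=roi; cv2.imwrite(name,cv2.resize(s["frame"][y0:y1,x0:x1],None,fx=k,fy=k,interpolation=cv2.INTER_CUBIC))
def pose():
    o=observe(); w,x,y,z=o["orientation"]; phi=np.degrees(np.arctan2(2*(x*y+w*z),1-2*(y*y+z*z)))
    return o,phi
E
python3 - <<'E'
from h import *
t=snap("top"); s=snap("side")
for n,v,roi in(("top",t,(420,200,475,320)),("side",s,(320,125,430,165))):
    g=v["frame"].max(2); m=(g<45).astype(np.uint8)
    for c,st,_ in comps(m,roi,15): print(n,"knob",c,st,plane(v,c,.148))
hsv=cv2.cvtColor(t["frame"],cv2.COLOR_BGR2HSV)
for p in((215,230),(215,247),(257,222),(310,228),(300,290),(405,225),(420,256),(200,200)): print(p,hsv[p[1],p[0]])
up(t,(180,190,380,310),4,"pics/c1.png"); up(t,(375,190,515,330),4,"pics/c2.png")
E
```

```text
top knob [454.18897638 224.82677165] [448 219  13  13 127] [[ 0.60707748 -0.36737485]]
top knob [460.99230769 258.95384615] [455 253  13  13 130] [[ 0.50972755 -0.38162346]]
top knob [459.6 300. ] [453 294  14  13 130] [[ 0.39556193 -0.37195305]]
side knob [345.35483871 139.25806452] [341 134  10  11  93] [[ 0.60760629 -0.36939736]]
side knob [376.65168539 140.65168539] [372 136  10  10  89] [[ 0.51096821 -0.38334348]]
side knob [413.13131313 147.13131313] [408 142  11  11  99] [[ 0.39659769 -0.3740343 ]]
(215, 230) [ 16 113 145]
(215, 247) [ 16 113 147]
(257, 222) [ 16 114 146]
(310, 228) [ 10 152  84]
(300, 290) [ 11 149  77]
(405, 225) [ 18 100 156]
(420, 256) [ 17 106 142]
(200, 200) [ 14 146 131]
```

View pics/c1.png

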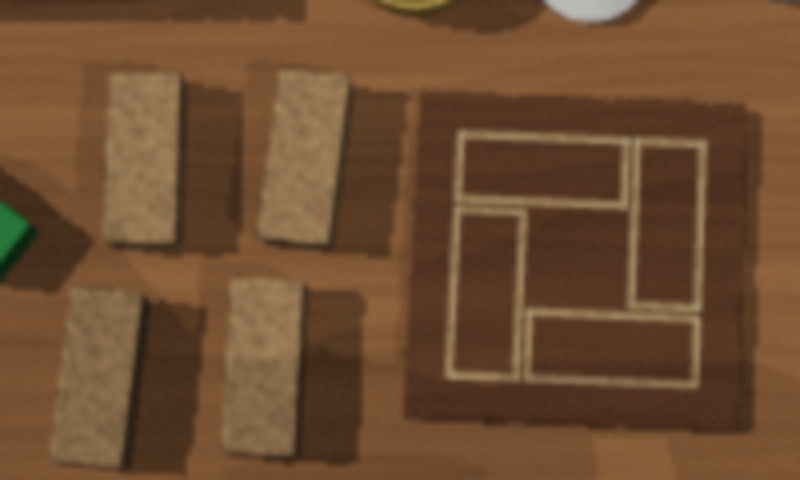

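View pics/c2.png

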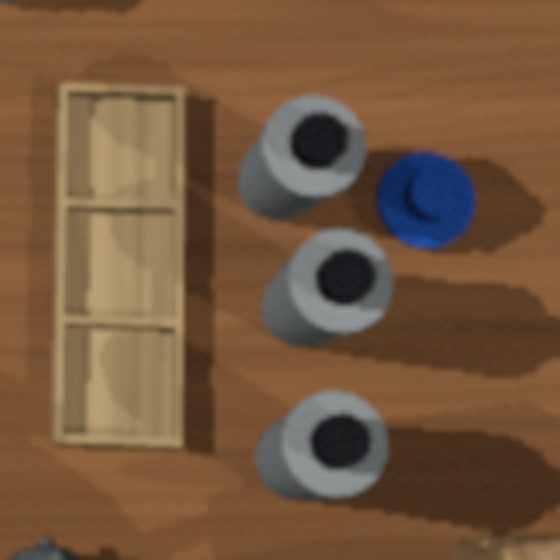

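The crops show four cork tops and the pinwheel with sharp edges. The tray bays are empty, and all three tumblers carry a grey disc with a black knob. Knob positions from the two views agree within about 2 mm. Next I measure the tray, slab outlines and blocks.

```bash
cat >> h.py <<'E'
def rect(s,mask,z):
    ys,xs=np.nonzero(mask); P=plane(s,np.c_[xs,ys],z)*1000
    (cx,cy),(w,h),a=cv2.minAreaRect(P.astype(np.float32))
    if w<h: w,h,a=h,w,a+90
    a=(a+90)%180-90
    return np.round([cx,cy,w,h,a],1), np.round(P.mean(0),1)
def blocks(s,roi=(180,190,280,320)):
    hsv=cv2.cvtColor(s["frame"],cv2.COLOR_BGR2HSV); m=((hsv[...,1]<130)&(hsv[...,2]>95)).astype(np.uint8)
    m=cv2.morphologyEx(m,cv2.MORPH_OPEN,np.ones((3,3),np.uint8)); m=cv2.morphologyEx(m,cv2.MORPH_CLOSE,np.ones((5,5),np.uint8))
    return [(c,rect(s,k,.038)) for c,st,k in comps(m,roi,150)]
E
python3 - <<'E'
from h import *
t=snap("top")
for c,r in blocks(t): print(c.round(),*r)
hsv=cv2.cvtColor(t["frame"],cv2.COLOR_BGR2HSV); 
m=((hsv[...,1]<125)&(hsv[...,2]>90)).astype(np.uint8)
m=cv2.morphologyEx(m,cv2.MORPH_CLOSE,np.ones((5,5),np.uint8))
for c,st,k in comps(m,(380,200,430,310),500): print("tray",st,*rect(t,k,.024))
k=np.zeros(m.shape,bool); v=hsv[...,2]; k[217:295,285:365]=(v>100)[217:295,285:365]
for c,st,kk in comps(k.astype(np.uint8),(285,217,365,295),3): print("outl",st,*rect(t,kk,.012))
print("ring",*rect(t,k,.012))
d=((v<105)&(hsv[...,1]>130)).astype(np.uint8)
for kk in(d,): 
  for c,st,q in comps(kk,(275,205,375,305),2000): print("slab",st,*rect(t,q,.012))
E
```

```text
[255. 229.] [624.  204.2 130.8  54.4  -6.9] [623.8 204.2]
[215. 229.] [623.9 324.6 129.4  53.7   1.2] [624.2 324.5]
[245. 281.] [467.1 232.3 130.3  54.2  -2.1] [467.6 232.3]
[203. 284.] [460.  354.8 129.5  53.1  -5.7] [459.6 354.3]
tray [ 388  210   34   92 2957] [ 541.5 -240.6  275.5   98.3   -2.9] [ 539.2 -240.6]
outl [ 290  222   67   66 1335] [549.2   0.8 193.3 193.3  87.2] [549.5   1.8]
ring [549.2   0.8 193.3 193.3  87.2] [549.5   1.8]
slab [ 280  213   91   86 3145] [546.4  -4.4 264.6 253.4  87. ] [539.7 -10.8]
```

Emit:
play_rows(slide=[[0, 0, -0.5], [0, 0, -0.5], [0, 0, -0.5], [0, 0, -0.5], [0, 0, -0.5], [0, 0, -0.5], [0, 0, -0.5], [0, 0, -0.5]], spin=[-1, -1, -1, -1, -1, -1, -1, -1], jaw=[0.3, 0.3, 0.3, 0.3, 0.3, 0.3, 0.3, 0.3])

```text
time: 0.92
ee_pos: [0.1466, -0.53, 0.3191]
orientation: [-0.0, 0.884, 0.467, 0.0]
ft_force: [-0.8, 0.2, 0.3]
gripper_width: 0.649
finger_force: 0.0
```

Emit:
play_rows(slide=[[0, 0, 0], [0, 0, 0], [0, 0, 0], [0, 0, 0], [0, 0, 0], [0, 0, 0], [0, 0, 0], [0, 0, 0]], spin=[-1, -1, -1, -1, -1, -1, -0.3, 0], jaw=[0.3, 0.3, 0.3, 0.3, 0.3, 0.3, 0.3, 0.3])

```text
time: 1.58
ee_pos: [0.1466, -0.53, 0.3185]
orientation: [-0.0, 0.725, 0.689, 0.0]
ft_force: [0.6, 0.5, -0.1]
gripper_width: 0.645
finger_force: 0.0
```

```bash
cat >> h.py <<'E'
def go(x,y,z=None,phi=None):
    o,p=pose(); e=o["ee_pos"]*1000; r=np.radians(p); dx,dy=x-e[0],y-e[1]
    print("t",round(o["time"],2),"tcp",e.round(1),"phi",round(p,2),"w",round(o["gripper_width"]*93,1),"ff",round(o["finger_force"],1))
    print("shares x,y,z:",np.round(np.array([np.cos(r)*dx+np.sin(r)*dy,np.sin(r)*dx-np.cos(r)*dy,-(z-e[2]) if z is not None else 0])/25,2),"spin:",None if phi is None else round((p-phi)/5,2))
E
python3 - <<'E'
from h import *
go(396,-373,138,87)
t=snap("top"); print(plane(t,[[406.2,241.2],[406,270.5]],.024).mean(0))
E
```

```text
t 1.58 tcp [ 146.6 -530.   318.5] phi 87.03 w 60.0 ff 0.0
shares x,y,z: [6.79 9.64 7.22] spin: 0.01
[ 0.5396941  -0.24622998]
```

Emit:
play_rows(slide=[[0.68, 0.96, 0.4], [0.68, 0.96, 0.4], [0.68, 0.96, 0.4], [0.68, 0.96, 0.4], [0.68, 0.96, 0.4], [0.68, 0.96, 0.4], [0.68, 0.96, 0.4], [0.68, 0.96, 0.4]], spin=[0, 0, 0, 0, 0, 0, 0, 0], jaw=[0.3, 0.3, 0.3, 0.3, 0.3, 0.3, 0.3, 0.3])

```text
time: 2.3
ee_pos: [0.3466, -0.4035, 0.2382]
orientation: [0.0, 0.726, 0.687, -0.0]
ft_force: [-0.2, -0.3, -0.4]
gripper_width: 0.653
finger_force: 0.0
```

Emit:
play_rows(slide=[[0.68, 0.96, 0.4], [0.67, 1.0, 0.4], [0, 0, 0.4], [0, 0, 0.4], [0, 0, 0], [0, 0, 0], [0, 0, 0]], spin=[0, 0, 0, 0, 0, 0, 0], jaw=[0.3, 0.3, 0.3, 0.3, 0.3, 0.3, 0.3])

```text
time: 2.88
ee_pos: [0.3957, -0.3741, 0.1991]
orientation: [0.0, 0.726, 0.688, -0.0]
ft_force: [1.0, 0.1, 0.1]
gripper_width: 0.655
finger_force: 0.0
```

```bash
python3 - <<'E'
from h import *
go(396,-373,138,87)
t=snap("side"); up(t,(330,80,530,230),4,"pics/c3.png")
E
```

```text
t 2.88 tcp [ 395.7 -374.1  199.1] phi 86.87 w 60.9 ff 0.0
shares x,y,z: [0.05 0.01 2.45] spin: -0.03
```

View pics/c3.png

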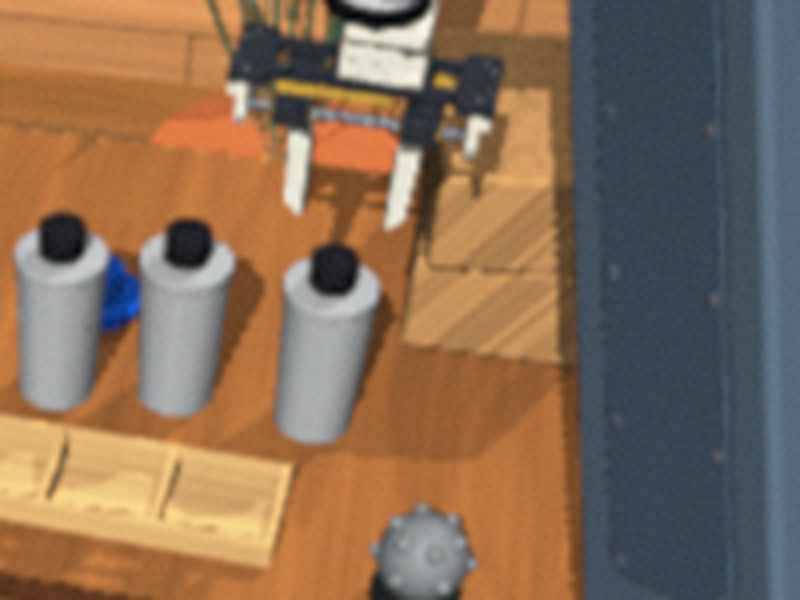

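The fingers straddle tumbler C's knob at crop (335,265), well centred, with the tray and neighbouring tumblers clear. I'll descend and grip.

Emit:
play_rows(slide=[[0.05, 0, 0.8], [0, 0, 0.8], [0, 0, 0.6], [0, 0, 0.24], [0, 0, 0], [0, 0, 0], [0, 0, 0], [0, 0, 0]], spin=[0, 0, 0, 0, 0, 0, 0, 0], jaw=[0.3, 0.3, 0.3, 0.3, 0.3, -1, -1, -1])

```text
time: 3.6
ee_pos: [0.3967, -0.3726, 0.1387]
orientation: [0.001, 0.726, 0.688, -0.0]
ft_force: [-0.7, 0.0, -1.0]
gripper_width: 0.482
finger_force: 0.0
```

Emit:
play_rows(slide=[[0, 0, 0], [0, 0, 0], [0, 0, -0.3], [0, 0, -0.6], [0, 0, -0.6], [0, 0, -0.6], [0, 0, 0], [0, 0, 0]], spin=[0, 0, 0, 0, 0, 0, 0, 0], jaw=[-1, -1, -1, -1, -1, -1, -1, -1])

```text
time: 4.27
ee_pos: [0.3965, -0.3722, 0.1906]
orientation: [0.001, 0.726, 0.688, -0.0]
ft_force: [-0.4, -0.6, -1.1]
gripper_width: 0.403
finger_force: 30.0
```

```bash
python3 - <<'E'
from h import *
go(453,-237,31,87)
s=snap("side")
hsv=cv2.cvtColor(s["frame"],cv2.COLOR_BGR2HSV)
up(s,(300,90,460,230),5,"pics/c4.png")
E
```

```text
t 4.27 tcp [ 396.5 -372.2  190.6] phi 86.96 w 37.5 ff 30.0
shares x,y,z: [5.52 1.97 6.38] spin: -0.01
```

View pics/c4.png

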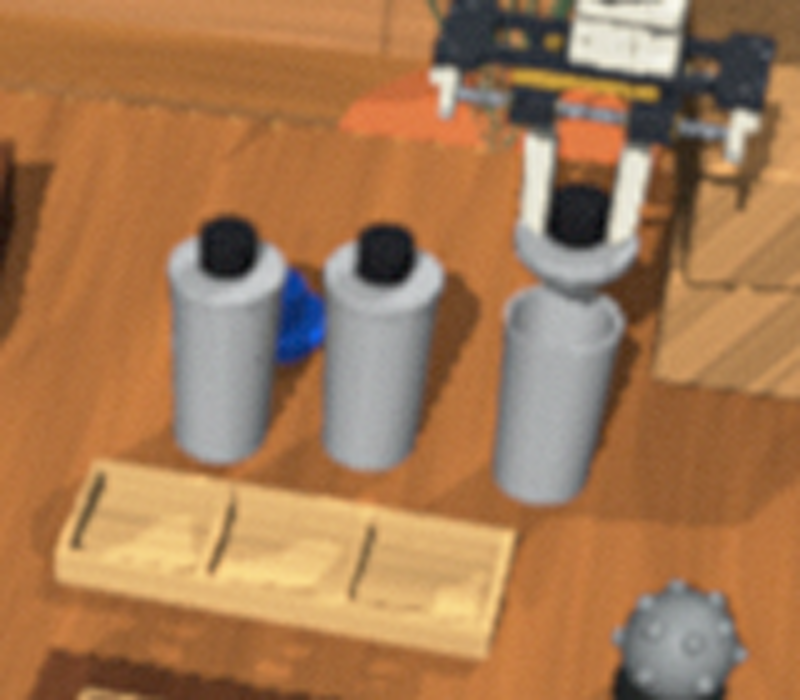

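Cap C came off cleanly, its tumbler still stands, and the tray rim corners in the full side frame are about (319,182), (403,196), (398,216) and (311,199).

```bash
python3 - <<'E'
from h import *
s=snap("side"); P=plane(s,[[319,182],[403,196],[397.6,216.4],[311.4,199]],.024)*1000
print(P.round(1),P.mean(0))
E
```

```text
[[ 675.4 -294. ]
 [ 404.  -284.6]
 [ 409.3 -188.1]
 [ 680.2 -208.3]] [ 542.23161333 -243.75780088]
```

Emit:
play_rows(slide=[[0.9, 0.33, 0], [0.9, 0.33, 0], [0.9, 0.33, 0], [0.9, 0.33, 0], [0.9, 0.33, 0.6], [0.9, 0.3, 0.7], [0, 0, 0.8], [0, 0, 0.8]], spin=[0, 0, 0, 0, 0, 0, 0, 0], jaw=[-1, -1, -1, -1, -1, -1, -1, -1])

```text
time: 5.03
ee_pos: [0.4522, -0.2385, 0.1161]
orientation: [-0.0, 0.725, 0.689, -0.0]
ft_force: [-0.2, -0.4, -0.5]
gripper_width: 0.404
finger_force: 30.0
```

Emit:
play_rows(slide=[[0, 0, 0.8], [0, 0, 0], [0, 0, 0], [0, 0, 0]], spin=[0, 0, 0, 0], jaw=[-1, -1, -1, -1])

```text
time: 5.37
ee_pos: [0.4524, -0.2401, 0.0982]
orientation: [0.0, 0.726, 0.688, 0.0]
ft_force: [-0.5, -0.1, -0.7]
gripper_width: 0.402
finger_force: 30.0
```

```bash
python3 - <<'E'
from h import *
go(453,-238,31,87)
E
```

```text
t 5.37 tcp [ 452.4 -240.1   98.2] phi 86.95 w 37.4 ff 30.0
shares x,y,z: [0.09 0.02 2.69] spin: -0.01
```

Emit:
play_rows(slide=[[0.08, 0, 0.8], [0, 0, 0.8], [0, 0, 0.6], [0, 0, 0.35], [0, 0, 0.12], [0, 0, 0], [0, 0, 0], [0, 0, 0]], spin=[0, 0, 0, 0, 0, 0, 0, 0], jaw=[-1, -1, -1, -1, -1, -1, -1, 0.3])

```text
time: 6.03
ee_pos: [0.4529, -0.2383, 0.0319]
orientation: [0.001, 0.726, 0.688, 0.0]
ft_force: [-0.3, 0.8, -0.3]
gripper_width: 0.437
finger_force: 0.0
```

Emit:
play_rows(slide=[[0, 0, 0], [0, 0, 0], [0, 0, -0.5], [0, 0, -1], [0, 0, -1], [0, 0, -1], [0, 0, -1], [0, 0, -1]], spin=[0, 0, 0, 0, 0, 0, 0, 0], jaw=[0.3, 0.3, 0.3, 0.3, 0.3, 0.3, 0.3, 0.3])

```text
time: 6.7
ee_pos: [0.4522, -0.2378, 0.17]
orientation: [0.0, 0.726, 0.688, 0.0]
ft_force: [-0.3, 0.2, 0.0]
gripper_width: 0.65
finger_force: 0.0
```

Emit:
play_rows(slide=[[0, 0, -1], [0, 0, -0.4], [0, 0, 0], [0, 0, 0]], spin=[0, 0, 0, 0], jaw=[0.3, 0.3, 0.3, 0.3])

```text
time: 7.03
ee_pos: [0.4521, -0.2378, 0.2028]
orientation: [-0.0, 0.726, 0.688, -0.0]
ft_force: [0.5, 0.5, 0.1]
gripper_width: 0.651
finger_force: 0.0
```

```bash
python3 - <<'E'
from h import *
go(510.5,-382.5,138,87)
t=snap("side"); up(t,(300,110,430,230),5,"pics/c5.png")
E
```

```text
t 7.03 tcp [ 452.1 -237.8  202.8] phi 86.96 w 60.6 ff 0.0
shares x,y,z: [-5.66  2.64  2.59] spin: -0.01
```

View pics/c5.png

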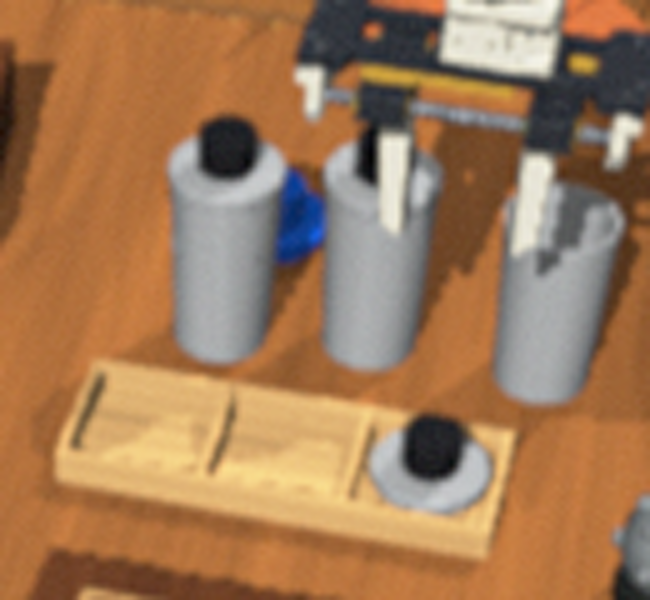

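The first cap sits flat in the right-hand bay at crop (432,460). Tumbler B is next, done the same way.

Emit:
play_rows(slide=[[-0.94, 0.44, 0], [-0.94, 0.44, 0], [-0.94, 0.44, 0], [-0.94, 0.44, 0], [-0.94, 0.44, 0], [-0.96, 0.44, 0], [0, 0, 0], [0, 0, 0]], spin=[0, 0, 0, 0, 0, 0, 0, 0], jaw=[0.3, 0.3, 0.3, 0.3, 0.3, 0.3, 0.3, 0.3])

```text
time: 7.75
ee_pos: [0.5101, -0.3829, 0.2008]
orientation: [-0.002, 0.726, 0.688, -0.0]
ft_force: [-0.4, -0.0, 0.1]
gripper_width: 0.648
finger_force: 0.0
```

```bash
python3 - <<'E'
from h import *
go(510.5,-382.5,138,87)
E
```

```text
t 7.75 tcp [ 510.1 -382.9  200.8] phi 86.9 w 60.3 ff 0.0
shares x,y,z: [0.02 0.01 2.51] spin: -0.02
```

Emit:
play_rows(slide=[[0.02, 0, 0.8], [0, 0, 0.8], [0, 0, 0.6], [0, 0, 0.31], [0, 0, 0], [0, 0, 0], [0, 0, 0], [0, 0, 0]], spin=[0, 0, 0, 0, 0, 0, 0, 0], jaw=[0.3, 0.3, 0.3, 0.3, 0.3, -1, -1, -1])

```text
time: 8.42
ee_pos: [0.5111, -0.3824, 0.1417]
orientation: [0.001, 0.726, 0.688, 0.0]
ft_force: [-0.1, 0.7, 0.2]
gripper_width: 0.48
finger_force: 0.0
```

Emit:
play_rows(slide=[[0, 0, 0], [0, 0, 0], [0, 0, -0.3], [0, 0, -0.6], [0, 0, -0.6], [0, 0, -0.6], [0, 0, 0], [0, 0, 0]], spin=[0, 0, 0, 0, 0, 0, 0, 0], jaw=[-1, -1, -1, -1, -1, -1, -1, -1])

```text
time: 9.08
ee_pos: [0.5108, -0.3824, 0.1937]
orientation: [0.001, 0.726, 0.688, 0.0]
ft_force: [-0.4, -0.1, -0.8]
gripper_width: 0.402
finger_force: 30.0
```

Emit:
play_rows(slide=[[0.95, 0.16, 0], [0.95, 0.16, 0], [0.95, 0.16, 0], [0.95, 0.16, 0], [0.95, 0.16, 0], [0.93, 0.16, 0], [0, 0, 0.8], [0, 0, 0.8]], spin=[0, 0, 0, 0, 0, 0, 0, 0], jaw=[-1, -1, -1, -1, -1, -1, -1, -1])

```text
time: 9.75
ee_pos: [0.5426, -0.2404, 0.1525]
orientation: [0.0, 0.725, 0.689, 0.0]
ft_force: [0.1, -0.4, -1.3]
gripper_width: 0.4
finger_force: 30.0
```

Emit:
play_rows(slide=[[0, 0, 0.8], [0, 0, 0.8], [0, 0, 0], [0, 0, 0], [0, 0, 0]], spin=[0, 0, 0, 0, 0], jaw=[-1, -1, -1, -1, -1])

```text
time: 10.17
ee_pos: [0.5425, -0.2419, 0.1138]
orientation: [0.0, 0.726, 0.688, 0.0]
ft_force: [0.0, 0.5, 0.3]
gripper_width: 0.401
finger_force: 30.0
```

```bash
python3 - <<'E'
from h import *
go(542,-242.5,31.5,87)
E
```

```text
t 10.17 tcp [ 542.5 -241.9  113.8] phi 86.96 w 37.3 ff 30.0
shares x,y,z: [-0.03 -0.02  3.29] spin: -0.01
```

Emit:
play_rows(slide=[[0, 0, 0.8], [0, 0, 0.8], [0, 0, 0.8], [0, 0, 0.5], [0, 0, 0.3], [0, 0, 0], [0, 0, 0], [0, 0, 0]], spin=[0, 0, 0, 0, 0, 0, 0, 0], jaw=[-1, -1, -1, -1, -1, -1, -1, 0.3])

```text
time: 10.83
ee_pos: [0.5428, -0.242, 0.0341]
orientation: [0.001, 0.726, 0.688, 0.0]
ft_force: [-0.5, -0.5, 0.3]
gripper_width: 0.442
finger_force: 0.0
```

Emit:
play_rows(slide=[[0, 0, 0], [0, 0, 0], [0, 0, -0.5], [0, 0, -1], [0, 0, -1], [0, 0, -1], [0, 0, -1], [0, 0, -1]], spin=[0, 0, 0, 0, 0, 0, 0, 0], jaw=[0.3, 0.3, 0.3, 0.3, 0.3, 0.3, 0.3, 0.3])

```text
time: 11.5
ee_pos: [0.5422, -0.2416, 0.1732]
orientation: [0.0, 0.726, 0.688, 0.0]
ft_force: [0.1, 0.6, -0.1]
gripper_width: 0.652
finger_force: 0.0
```

Emit:
play_rows(slide=[[0, 0, -1], [0, 0, -0.4], [0, 0, 0], [0, 0, 0]], spin=[0, 0, 0, 0], jaw=[0.3, 0.3, 0.3, 0.3])

```text
time: 11.83
ee_pos: [0.542, -0.2416, 0.2054]
orientation: [0.0, 0.726, 0.688, 0.0]
ft_force: [-0.1, -0.4, -0.7]
gripper_width: 0.652
finger_force: 0.0
```

```bash
python3 - <<'E'
from h import *
go(607.3,-368.5,138,87)
s=snap("side"); g=s["frame"].max(2); m=(g<45).astype(np.uint8)
for c,st,_ in comps(m,(300,110,430,230),15): print(c,st,"z.148",plane(s,c,.148).round(3),"z.04",plane(s,c,.04).round(3))
E
```

```text
t 11.83 tcp [ 542.  -241.6  205.4] phi 86.96 w 60.6 ff 0.0
shares x,y,z: [-4.93  2.88  2.7 ] spin: -0.01
[341.68421053 139.68421053] [341 135   3  10  19] z.148 [[ 0.618 -0.365]] z.04 [[ 0.645 -0.516]]
[357.40206186 194.24742268] [353 189  10  11  97] z.148 [[ 0.526 -0.119]] z.04 [[ 0.542 -0.243]]
[386.12371134 199.17525773] [381 194  11  11  97] z.148 [[ 0.445 -0.116]] z.04 [[ 0.452 -0.24 ]]
[425.         227.55555556] [423 224   6   6  18] z.148 [[ 0.331 -0.027]] z.04 [[ 0.326 -0.141]]
```

Emit:
play_rows(slide=[[-0.82, 0.48, 0], [-0.82, 0.48, 0], [-0.82, 0.48, 0], [-0.82, 0.48, 0], [-0.82, 0.48, 0], [-0.83, 0.48, 0], [0, 0, 0], [0, 0, 0]], spin=[0, 0, 0, 0, 0, 0, 0, 0], jaw=[0.3, 0.3, 0.3, 0.3, 0.3, 0.3, 0.3, 0.3])

```text
time: 12.55
ee_pos: [0.607, -0.3688, 0.203]
orientation: [-0.002, 0.726, 0.688, -0.0]
ft_force: [-0.4, 0.5, -0.7]
gripper_width: 0.65
finger_force: 0.0
```

```bash
python3 - <<'E'
from h import *
go(607.3,-368.5,138,87)
E
```

```text
t 12.55 tcp [ 607.  -368.8  203. ] phi 86.9 w 60.4 ff 0.0
shares x,y,z: [0.01 0.01 2.6 ] spin: -0.02
```

Emit:
play_rows(slide=[[0.01, 0, 0.8], [0, 0, 0.8], [0, 0, 0.6], [0, 0, 0.44], [0, 0, 0], [0, 0, 0], [0, 0, 0], [0, 0, 0]], spin=[0, 0, 0, 0, 0, 0, 0, 0], jaw=[0.3, 0.3, 0.3, 0.3, 0.3, -1, -1, -1])

```text
time: 13.22
ee_pos: [0.6079, -0.3684, 0.1408]
orientation: [0.001, 0.726, 0.688, 0.0]
ft_force: [0.4, 0.4, 0.1]
gripper_width: 0.488
finger_force: 0.0
```

Emit:
play_rows(slide=[[0, 0, 0], [0, 0, 0], [0, 0, -0.3], [0, 0, -0.6], [0, 0, -0.6], [0, 0, -0.6], [0, 0, 0], [0, 0, 0]], spin=[0, 0, 0, 0, 0, 0, 0, 0], jaw=[-1, -1, -1, -1, -1, -1, -1, -1])

```text
time: 13.88
ee_pos: [0.6078, -0.3684, 0.1928]
orientation: [0.001, 0.726, 0.688, 0.0]
ft_force: [1.0, 0.6, -0.4]
gripper_width: 0.398
finger_force: 30.0
```

Emit:
play_rows(slide=[[0.82, 0.12, 0], [0.82, 0.12, 0], [0.82, 0.12, 0], [0.82, 0.12, 0], [0.82, 0.12, 0], [0.82, 0.12, 0], [0, 0, 0.8], [0, 0, 0.8]], spin=[0, 0, 0, 0, 0, 0, 0, 0], jaw=[-1, -1, -1, -1, -1, -1, -1, -1])

```text
time: 14.55
ee_pos: [0.6324, -0.2452, 0.1515]
orientation: [0.0, 0.725, 0.689, 0.0]
ft_force: [0.3, -0.8, -0.9]
gripper_width: 0.403
finger_force: 30.0
```

Emit:
play_rows(slide=[[0, 0, 0.8], [0, 0, 0.8], [0, 0, 0], [0, 0, 0], [0, 0, 0]], spin=[0, 0, 0, 0, 0], jaw=[-1, -1, -1, -1, -1])

```text
time: 14.97
ee_pos: [0.6324, -0.2466, 0.1129]
orientation: [0.0, 0.726, 0.688, 0.0]
ft_force: [-0.1, -0.6, -0.1]
gripper_width: 0.399
finger_force: 30.0
```

```bash
python3 - <<'E'
from h import *
go(631,-247,31.5,87)
E
```

```text
t 14.97 tcp [ 632.4 -246.6  112.9] phi 86.95 w 37.1 ff 30.0
shares x,y,z: [-0.02 -0.05  3.26] spin: -0.01
```

Emit:
play_rows(slide=[[-0.02, -0.05, 0.8], [0, 0, 0.8], [0, 0, 0.8], [0, 0, 0.5], [0, 0, 0.3], [0, 0, 0], [0, 0, 0], [0, 0, 0]], spin=[0, 0, 0, 0, 0, 0, 0, 0], jaw=[-1, -1, -1, -1, -1, -1, -1, 0.3])

```text
time: 15.63
ee_pos: [0.6315, -0.2472, 0.0332]
orientation: [0.001, 0.726, 0.688, 0.0]
ft_force: [-0.3, 1.2, 0.6]
gripper_width: 0.441
finger_force: 0.0
```

Emit:
play_rows(slide=[[0, 0, 0], [0, 0, 0], [0, 0, -0.5], [0, 0, -1], [0, 0, -1], [0, 0, -1], [0, 0, -1], [0, 0, -1]], spin=[0, 0, 0, 0, 0, 0, 0, 0], jaw=[0.3, 0.3, 0.3, 0.3, 0.3, 0.3, 0.3, 0.3])

```text
time: 16.3
ee_pos: [0.6308, -0.2469, 0.1722]
orientation: [0.0, 0.726, 0.688, 0.0]
ft_force: [1.2, 0.1, -0.3]
gripper_width: 0.65
finger_force: 0.0
```

Emit:
play_rows(slide=[[0, 0, 0], [0, 0, 0], [0, 0, 0], [0, 0, 0], [0, 0, 0], [0, 0, 0], [0, 0, 0], [0, 0, 0]], spin=[1, 1, 1, 1, 1, 1, 1, 1], jaw=[0.3, 0.3, 0.3, 0.3, 0.3, 0.3, 0.3, 0.3])

```text
time: 16.97
ee_pos: [0.6309, -0.2469, 0.1709]
orientation: [0.0, 0.918, 0.396, 0.0]
ft_force: [-0.8, -0.8, 1.3]
gripper_width: 0.649
finger_force: 0.0
```

Emit:
play_rows(slide=[[0, 0, 0], [0, 0, 0], [0, 0, 0], [0, 0, 0], [0, 0, 0], [0, 0, 0], [0, 0, 0], [0, 0, 0]], spin=[1, 1, 1, 1, 1, 1, 1, 1], jaw=[1, 1, 1, 1, 1, 1, 1, 1])

```text
time: 17.63
ee_pos: [0.6309, -0.2469, 0.1709]
orientation: [0.0, 0.998, 0.059, 0.0]
ft_force: [-1.0, -0.3, 0.7]
gripper_width: 0.999
finger_force: 0.0
```

Emit:
play_rows(slide=[[0, 0, 0], [0, 0, 0], [0, 0, 0], [0, 0, 0]], spin=[1, 1, 0.8, 0], jaw=[1, 1, 1, 1])

```text
time: 17.97
ee_pos: [0.6309, -0.2469, 0.1708]
orientation: [0.0, 0.998, -0.063, 0.0]
ft_force: [0.5, 0.5, 0.2]
gripper_width: 1.002
finger_force: 0.0
```

```bash
cat >> h.py <<'E'
def bgrasp(i,off,s=None):
    "grasp pose on block nearest the i-th start position, off mm along tool x"
    s=s or snap("top"); B=[np.r_[r[0][:2]*.5+r[1]*.5,r[0][2:]] for c,r in blocks(s)]
    for b in B: print("block",b.round(1))
    b=min(B,key=lambda b:np.hypot(b[0]-i[0],b[1]-i[1])); a=np.radians(b[4])
    g=b[:2]+off*np.array([np.cos(a),np.sin(a)]); print("grasp",g.round(1),b[4]); return g[0],g[1],b[4]
E
python3 - <<'E'
from h import *
x,y,a=bgrasp((624,204),-15); go(x,y,8,a)
s=snap("side"); g=s["frame"].max(2); m=(g<45).astype(np.uint8)
for c,st,_ in comps(m,(300,110,430,230),15): print(c,st,"z.04",plane(s,c,.04).round(3))
up(s,(300,110,430,230),5,"pics/c6.png")
E
```

```text
block [623.7 204.1 130.8  54.6  -6.6]
block [624.  325.  128.2  53.2  -0.7]
block [466.8 232.5 130.8  54.5  -2.1]
block [459.8 354.2 130.6  54.6  -6. ]
block [385.  144.6  69.8  29.1  -0.6]
grasp [608.8 205.8] -6.6
t 18.02 tcp [ 630.9 -246.9  170.7] phi -6.97 w 93.3 ff 0.0
shares x,y,z: [ -3.08 -17.87   6.51] spin: -0.07
[344.79032258 115.08064516] [340 110  10  12  62] z.04 [[ 0.664 -0.671]]
[335.04 140.48] [333 137   4  10  25] z.04 [[ 0.667 -0.507]]
[329.65217391 189.17391304] [325 184  10  11  92] z.04 [[ 0.631 -0.248]]
[357.4        194.31578947] [353 189  10  11  95] z.04 [[ 0.542 -0.243]]
[386.2        199.18947368] [381 194  11  11  95] z.04 [[ 0.452 -0.24 ]]
[425.05882353 227.76470588] [423 225   6   5  17] z.04 [[ 0.326 -0.14 ]]
```

View pics/c6.png

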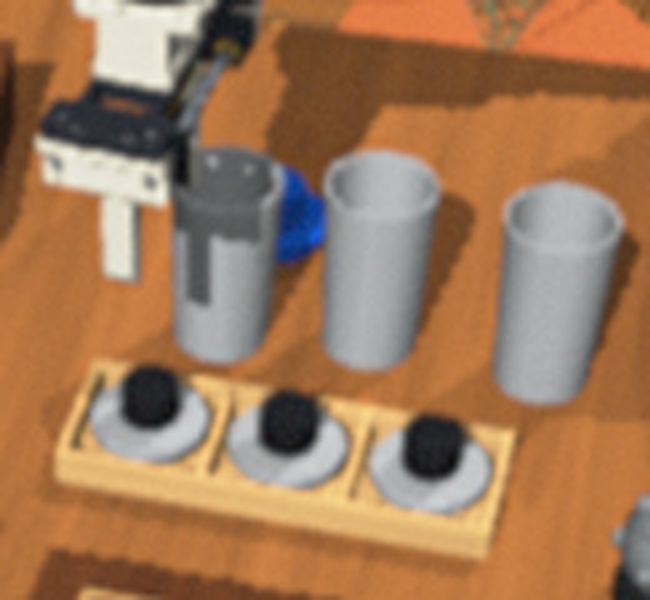

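All three caps stand knob-up, one to a bay, and the tumblers are undisturbed. Now for the blocks.

Emit:
play_rows(slide=[[-0.17, -1, 0], [-0.17, -1, 0], [-0.17, -1, 0], [-0.17, -1, 0], [-0.17, -1, 0], [-0.17, -1, 0], [-0.17, -1, 0], [-0.17, -1, 0]], spin=[0, 0, 0, 0, 0, 0, 0, 0], jaw=[1, 1, 1, 1, 1, 1, 1, 1])

```text
time: 18.73
ee_pos: [0.6214, -0.043, 0.1701]
orientation: [0.0, 0.998, -0.06, 0.0]
ft_force: [1.1, -0.2, 0.9]
gripper_width: 0.998
finger_force: 0.0
```

Emit:
play_rows(slide=[[-0.17, -1, 0], [-0.17, -1, 0], [-0.17, -1, 0], [-0.17, -1, 0], [-0.17, -1, 0], [-0.17, -1, 0], [-0.17, -1, 0.2], [-0.17, -1, 0.4]], spin=[0, 0, 0, 0, 0, 0, 0, 0], jaw=[1, 1, 1, 1, 1, 1, 1, 1])

```text
time: 19.4
ee_pos: [0.6129, 0.1598, 0.1561]
orientation: [-0.0, 0.998, -0.06, 0.001]
ft_force: [0.0, -0.5, 0.3]
gripper_width: 1.002
finger_force: 0.0
```

Emit:
play_rows(slide=[[-0.17, -1, 0.5], [-0.17, -0.87, 0.8], [0, 0, 0.8], [0, 0, 0], [0, 0, 0], [0, 0, 0]], spin=[0, 0, 0, 0, 0, 0], jaw=[1, 1, 1, 1, 1, 1])

```text
time: 19.9
ee_pos: [0.6104, 0.2054, 0.1035]
orientation: [-0.0, 0.998, -0.061, 0.001]
ft_force: [0.7, 0.1, 0.3]
gripper_width: 1.002
finger_force: 0.0
```

```bash
python3 - <<'E'
from h import *
go(608.8,205.8,8,-6.6)
E
```

```text
t 19.9 tcp [610.4 205.4 103.5] phi -7.02 w 93.1 ff 0.0
shares x,y,z: [-0.06 -0.01  3.82] spin: -0.08
```

Emit:
play_rows(slide=[[-0.06, 0, 0.8], [0, 0, 0.8], [0, 0, 0.8], [0, 0, 0.7], [0, 0, 0.5], [0, 0, 0.2], [0, 0, 0], [0, 0, 0]], spin=[-0.08, 0, 0, 0, 0, 0, 0, 0], jaw=[1, 1, 1, 1, 1, 1, 1, -1])

```text
time: 20.57
ee_pos: [0.6089, 0.206, 0.0082]
orientation: [-0.0, 0.998, -0.058, 0.001]
ft_force: [0.1, -0.6, 0.7]
gripper_width: 0.965
finger_force: 0.0
```

Emit:
play_rows(slide=[[0, 0, 0], [0, 0, 0], [0, 0, 0], [0, 0, 0], [0, 0, 0], [0, 0, -0.3], [0, 0, -0.8], [0, 0, -1]], spin=[0, 0, 0, 0, 0, 0, 0, 0], jaw=[-1, -1, -1, -1, -1, -1, -1, -1])

```text
time: 21.23
ee_pos: [0.6071, 0.2058, 0.0591]
orientation: [0.001, 0.998, -0.058, -0.002]
ft_force: [0.0, 0.7, -0.9]
gripper_width: 0.578
finger_force: 30.0
```

Emit:
play_rows(slide=[[0, 0, -1], [0, 0, -1], [0, 0, -0.4], [0, 0, 0], [0, 0, 0], [0, 0, 0], [0, 0, 0], [0, 0, 0]], spin=[0, 0, 0, -1, -1, -1, -1, -1], jaw=[-1, -1, -1, -1, -1, -1, -1, -1])

```text
time: 21.9
ee_pos: [0.6078, 0.206, 0.1191]
orientation: [0.0, 0.987, 0.162, -0.0]
ft_force: [-0.7, -0.6, -0.5]
gripper_width: 0.58
finger_force: 30.0
```

Emit:
play_rows(slide=[[0, 0, 0], [0, 0, 0], [0, 0, 0], [0, 0, 0], [0, 0, 0], [0, 0, 0], [0, 0, 0], [0, 0, 0]], spin=[-1, -1, -1, -1, -1, -1, -1, -1], jaw=[-1, -1, -1, -1, -1, -1, -1, -1])

```text
time: 22.57
ee_pos: [0.6078, 0.206, 0.1191]
orientation: [-0.0, 0.872, 0.489, -0.0]
ft_force: [-0.7, -0.4, -1.6]
gripper_width: 0.583
finger_force: 30.0
```

Emit:
play_rows(slide=[[0, 0, 0], [0, 0, 0], [0, 0, 0], [0, 0, 0], [0, 0, 0], [0, 0, 0], [0, 0, 0], [0, 0, 0]], spin=[-1, -1, -1, -1, -1, -0.8, 0, 0], jaw=[-1, -1, -1, -1, -1, -1, -1, -1])

```text
time: 23.23
ee_pos: [0.6079, 0.206, 0.1192]
orientation: [-0.0, 0.724, 0.69, -0.0]
ft_force: [0.3, -0.5, -0.6]
gripper_width: 0.585
finger_force: 30.0
```

```bash
python3 - <<'E'
from h import *
go(616.8,11.5,22,87.2)
E
```

```text
t 23.23 tcp [607.9 206.  119.2] phi 87.23 w 54.4 ff 30.0
shares x,y,z: [-7.75  0.73  3.89] spin: 0.01
```

Emit:
play_rows(slide=[[-0.97, 0.1, 0], [-0.97, 0.1, 0], [-0.97, 0.1, 0], [-0.97, 0.1, 0], [-0.97, 0.1, 0], [-0.97, 0.1, 0], [-0.97, 0.1, 0], [-0.96, 0.03, 0]], spin=[0, 0, 0, 0, 0, 0, 0, 0], jaw=[-1, -1, -1, -1, -1, -1, -1, -1])

```text
time: 23.9
ee_pos: [0.6175, 0.0104, 0.1195]
orientation: [0.0, 0.724, 0.69, -0.0]
ft_force: [-0.5, 0.1, -0.3]
gripper_width: 0.576
finger_force: 30.0
```

Emit:
play_rows(slide=[[0, 0, 0.8], [0, 0, 0.8], [0, 0, 0.7], [0, 0, 0], [0, 0, 0], [0, 0, 0]], spin=[0, 0, 0, 0, 0, 0], jaw=[-1, -1, -1, -1, -1, -1])

```text
time: 24.4
ee_pos: [0.618, 0.0118, 0.0631]
orientation: [0.0, 0.724, 0.69, 0.0]
ft_force: [0.3, 0.0, -0.8]
gripper_width: 0.58
finger_force: 30.0
```

```bash
python3 - <<'E'
from h import *
go(616.8,11.5,20.5,87.2)
E
```

```text
t 24.4 tcp [618.   11.8  63.1] phi 87.31 w 54.0 ff 30.0
shares x,y,z: [-0.01 -0.05  1.71] spin: 0.02
```

Emit:
play_rows(slide=[[-0.01, -0.05, 0.7], [0, 0, 0.6], [0, 0, 0.3], [0, 0, 0.08], [0, 0, 0], [0, 0, 0], [0, 0, 0], [0, 0, 0]], spin=[0.02, 0, 0, 0, 0, 0, 0, 0], jaw=[-1, -1, -1, -1, -1, -1, -1, 0.4])

```text
time: 25.07
ee_pos: [0.6167, 0.0115, 0.0209]
orientation: [0.0, 0.724, 0.69, 0.0]
ft_force: [0.4, 0.6, -0.5]
gripper_width: 0.616
finger_force: 0.0
```

Emit:
play_rows(slide=[[0, 0, 0], [0, 0, 0], [0, 0, 0], [0, 0, -0.5], [0, 0, -1], [0, 0, -1], [0, 0, -1], [0, 0, -1]], spin=[0, 0, 0, 0, 0, 0, 0, 0], jaw=[0.4, 0.4, 0.4, 0.4, 0.4, 0.4, 0.4, 0.4])

```text
time: 25.73
ee_pos: [0.6161, 0.0115, 0.1348]
orientation: [0.0, 0.724, 0.69, 0.0]
ft_force: [-0.2, -0.8, -0.1]
gripper_width: 0.694
finger_force: 0.0
```

Emit:
play_rows(slide=[[0, 0, 0], [0, 0, 0], [0, 0, 0], [0, 0, 0], [0, 0, 0], [0, 0, 0], [0, 0, 0], [0, 0, 0]], spin=[1, 1, 1, 1, 1, 1, 1, 1], jaw=[1, 1, 1, 1, 1, 1, 1, 1])

```text
time: 26.4
ee_pos: [0.6163, 0.0115, 0.1336]
orientation: [0.0, 0.917, 0.399, 0.0]
ft_force: [-0.3, 0.1, 0.1]
gripper_width: 0.999
finger_force: 0.0
```

Emit:
play_rows(slide=[[0, 0, 0], [0, 0, 0], [0, 0, 0], [0, 0, 0], [0, 0, 0], [0, 0, 0], [0, 0, 0], [0, 0, 0]], spin=[1, 1, 1, 1, 1, 1, 1, 1], jaw=[1, 1, 1, 1, 1, 1, 1, 1])

```text
time: 27.07
ee_pos: [0.6163, 0.0115, 0.1336]
orientation: [0.0, 0.998, 0.061, 0.0]
ft_force: [0.3, -0.5, 0.0]
gripper_width: 0.999
finger_force: 0.0
```

```bash
python3 - <<'E'
from h import *
t=snap("top")
x,y,a=bgrasp((624,325),-15,t); go(x,y,8,a)
up(t,(180,190,380,310),4,"pics/c7.png")
E
```

```text
block [623.8 324.6 129.4  53.7   1.2]
block [466.7 232.5 130.8  54.6  -2.3]
block [459.9 354.2 131.1  54.9  -5.8]
grasp [608.9 324.3] 1.2
t 27.12 tcp [616.3  11.5 133.6] phi 6.66 w 93.0 ff 0.0
shares x,y,z: [  1.16 -12.46   5.02] spin: 1.09
```

View pics/c7.png

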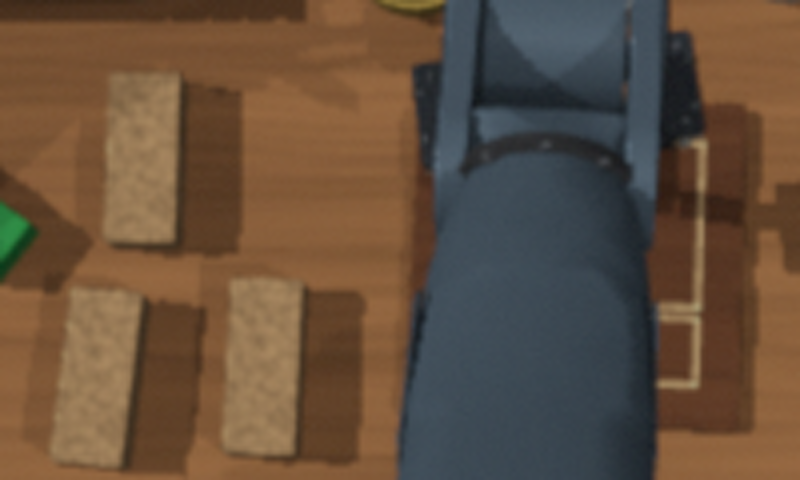

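The arm hides most of the slab here, and three cork blocks are still in place. I'll check the placed block once the arm is over the next one.

Emit:
play_rows(slide=[[0, 0, 0], [0, 0, 0], [0, -1, 0], [0, -1, 0], [0, -1, 0], [0, -1, 0], [0, -1, 0], [0, -1, 0]], spin=[1, 0.2, 0, 0, 0, 0, 0, 0], jaw=[1, 1, 1, 1, 1, 1, 1, 1])

```text
time: 27.78
ee_pos: [0.6128, 0.1627, 0.1332]
orientation: [-0.0, 1.0, 0.013, 0.0]
ft_force: [-0.5, -0.6, 0.3]
gripper_width: 1.003
finger_force: 0.0
```

Emit:
play_rows(slide=[[-0.09, -1, 0], [-0.1, -1, 0], [0, -1, 0], [0, -1, 0], [0, -1, 0], [0, -1, 0], [0, -0.5, 0], [0, 0, 0]], spin=[0, 0, 0, 0, 0, 0, 0, 0], jaw=[1, 1, 1, 1, 1, 1, 1, 1])

```text
time: 28.45
ee_pos: [0.6042, 0.3259, 0.1328]
orientation: [-0.0, 1.0, 0.013, 0.0]
ft_force: [-0.2, -0.7, -0.3]
gripper_width: 1.002
finger_force: 0.0
```

Emit:
play_rows(slide=[[0, 0, 0.5], [0, 0, 0.5], [0, 0, 0], [0, 0, 0]], spin=[0, 0, 0, 0], jaw=[1, 1, 1, 1])

```text
time: 28.78
ee_pos: [0.6042, 0.3223, 0.1061]
orientation: [0.001, 1.0, 0.01, -0.001]
ft_force: [0.7, -0.1, 0.6]
gripper_width: 1.0
finger_force: 0.0
```

```bash
cat >> h.py <<'E'
def placed(t):
    hsv=cv2.cvtColor(t["frame"],cv2.COLOR_BGR2HSV); m=((hsv[...,1]<130)&(hsv[...,2]>95)).astype(np.uint8)
    m=cv2.morphologyEx(m,cv2.MORPH_OPEN,np.ones((5,5),np.uint8))
    for c,st,k in comps(m,(282,215,370,296),150): print("placed",*rect(t,k,.05))
E
python3 - <<'E'
from h import *
go(608.9,324.3,8,.5)
t=snap("top"); placed(t); up(t,(180,190,380,310),4,"pics/c8.png")
E
```

```text
t 28.78 tcp [604.2 322.3 106.1] phi 1.2 w 93.0 ff 0.0
shares x,y,z: [ 0.19 -0.08  3.93] spin: 0.14
placed [618.2  28.9 133.6  51.6  86.4] [618.7  27.7]
```

View pics/c8.png

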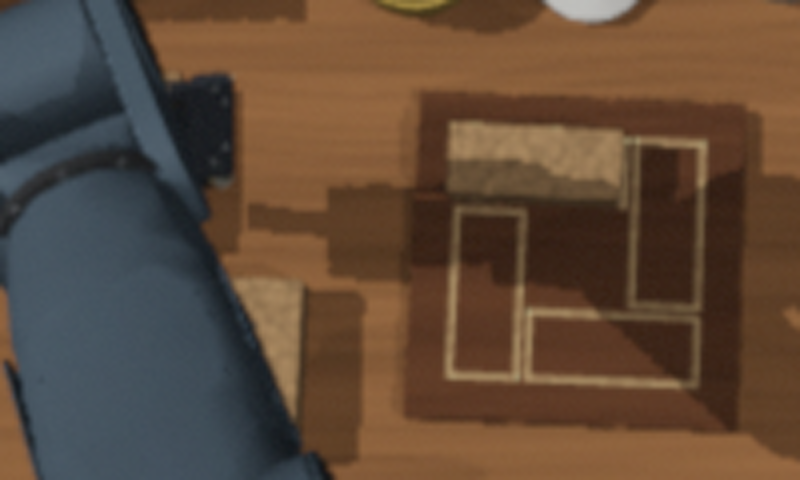

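The first block sits squarely in the top outline, within about 1.5 mm. I'll grasp the next.

Emit:
play_rows(slide=[[0.19, -0.08, 0.8], [0, 0, 0.8], [0, 0, 0.8], [0, 0, 0.7], [0, 0, 0.5], [0, 0, 0.3], [0, 0, 0], [0, 0, 0]], spin=[0, 0, 0, 0, 0, 0, 0, 0], jaw=[1, 1, 1, 1, 1, 1, 1, 1])

```text
time: 29.5
ee_pos: [0.6097, 0.3259, 0.0107]
orientation: [-0.0, 1.0, 0.011, 0.0]
ft_force: [0.3, 1.0, 0.2]
gripper_width: 1.0
finger_force: 0.0
```

Emit:
play_rows(slide=[[0, 0, 0], [0, 0, 0], [0, 0, 0], [0, 0, 0], [0, 0, 0], [0, 0, 0]], spin=[0, 0, 0, 0, 0, 0], jaw=[-1, -1, -1, -1, -1, -1])

```text
time: 30.0
ee_pos: [0.6094, 0.3259, 0.0103]
orientation: [-0.0, 1.0, 0.011, 0.0]
ft_force: [0.2, -0.2, 0.6]
gripper_width: 0.619
finger_force: 0.3
```

```bash
python3 - <<'E'
from h import *
go(608.9,324.3,8,.5)
E
```

```text
t 30.0 tcp [609.4 325.9  10.3] phi 1.26 w 57.6 ff 0.3
shares x,y,z: [-0.02  0.06  0.09] spin: 0.15
```

Emit:
play_rows(slide=[[0, 0, -0.3], [0, 0, -0.8], [0, 0, -1], [0, 0, -1], [0, 0, -1], [0, 0, -0.5], [0, 0, 0], [0, 0, 0]], spin=[0, 0, 0, 0, 0, 0.4, 0.4, 0], jaw=[-1, -1, -1, -1, -1, -1, -1, -1])

```text
time: 30.67
ee_pos: [0.6097, 0.3261, 0.1268]
orientation: [-0.0, 1.0, -0.025, 0.001]
ft_force: [0.0, 0.6, -1.0]
gripper_width: 0.585
finger_force: 29.7
```

```bash
python3 - <<'E'
from h import *
go(559.9,-66.8,20.5,-2.8)
E
```

```text
t 30.67 tcp [609.7 326.1 126.8] phi -2.83 w 54.4 ff 29.7
shares x,y,z: [-1.21 15.8   4.25] spin: -0.01
```

Emit:
play_rows(slide=[[-0.07, 0.99, 0], [-0.07, 0.99, 0], [-0.07, 0.99, 0], [-0.07, 0.99, 0], [-0.07, 0.99, 0], [-0.07, 0.99, 0], [-0.07, 0.99, 0], [-0.07, 0.99, 0]], spin=[0, 0, 0, 0, 0, 0, 0, 0], jaw=[-1, -1, -1, -1, -1, -1, -1, -1])

```text
time: 31.33
ee_pos: [0.5852, 0.1276, 0.1248]
orientation: [0.0, 1.0, -0.023, -0.0]
ft_force: [0.5, -0.6, -0.9]
gripper_width: 0.583
finger_force: 29.7
```

Emit:
play_rows(slide=[[-0.07, 0.99, 0], [-0.07, 0.99, 0], [-0.07, 0.99, 0], [-0.07, 0.99, 0], [-0.07, 0.99, 0], [-0.07, 0.99, 0], [-0.07, 0.99, 0], [-0.07, 0.95, 0]], spin=[0, 0, 0, 0, 0, 0, 0, 0], jaw=[-1, -1, -1, -1, -1, -1, -1, -1])

```text
time: 32.0
ee_pos: [0.5618, -0.0685, 0.1249]
orientation: [-0.0, 1.0, -0.023, -0.0]
ft_force: [0.1, -0.1, -0.0]
gripper_width: 0.582
finger_force: 29.7
```

Emit:
play_rows(slide=[[0, 0, 0.6], [0, 0, 0.8], [0, 0, 0.8], [0, 0, 0.2], [0, 0, 0], [0, 0, 0], [0, 0, 0]], spin=[0, 0, 0, 0, 0, 0, 0], jaw=[-1, -1, -1, -1, -1, -1, -1])

```text
time: 32.58
ee_pos: [0.5631, -0.0673, 0.0662]
orientation: [0.0, 1.0, -0.024, 0.001]
ft_force: [0.2, -0.5, -0.1]
gripper_width: 0.584
finger_force: 29.7
```

```bash
python3 - <<'E'
from h import *
go(560.5,-66.8,22.5,-2.8)
E
```

```text
t 32.58 tcp [563.1 -67.3  66.2] phi -2.71 w 54.3 ff 29.7
shares x,y,z: [-0.1  -0.02  1.75] spin: 0.02
```

Emit:
play_rows(slide=[[-0.1, -0.01, 0.7], [0, 0, 0.6], [0, 0, 0.3], [0, 0, 0.14], [0, 0, 0], [0, 0, 0], [0, 0, 0], [0, 0, 0]], spin=[0.02, 0, 0, 0, 0, 0, 0, 0], jaw=[-1, -1, -1, -1, -1, -1, -1, 0.4])

```text
time: 33.25
ee_pos: [0.5606, -0.067, 0.0225]
orientation: [0.0, 1.0, -0.025, 0.001]
ft_force: [-0.1, 0.1, -0.2]
gripper_width: 0.615
finger_force: 0.0
```

Emit:
play_rows(slide=[[0, 0, 0], [0, 0, 0], [0, 0, 0], [0, 0, -0.5], [0, 0, -1], [0, 0, -1], [0, 0, -1], [0, 0, -1]], spin=[0, 0, 0, 0, 0, 0, 0, 0], jaw=[0.4, 0.4, 0.4, 0.4, 0.4, 0.4, 0.4, 0.4])

```text
time: 33.92
ee_pos: [0.5599, -0.0669, 0.1363]
orientation: [0.0, 1.0, -0.025, 0.0]
ft_force: [0.6, 0.7, -0.4]
gripper_width: 0.702
finger_force: 0.0
```

```bash
python3 - <<'E'
from h import *
x,y,a=bgrasp((467,232),15); go(x,y,8,a)
E
```

```text
block [466.7 232.4 130.7  54.4  -2.1]
block [459.8 354.2 130.8  54.7  -5.8]
grasp [481.7 231.9] -2.1
t 33.97 tcp [562.1 -67.3 141. ] phi -2.84 w 65.3 ff 0.0
shares x,y,z: [ -3.81 -11.79   5.32] spin: -0.15
```

Emit:
play_rows(slide=[[-0.32, -0.98, 0], [-0.32, -0.98, 0], [-0.32, -0.98, 0], [-0.32, -0.98, 0], [-0.32, -0.98, 0], [-0.32, -0.98, 0], [-0.32, -0.98, 0], [-0.32, -0.98, 0]], spin=[0, 0, 0, 0, 0, 0, 0, 0], jaw=[1, 1, 1, 1, 1, 1, 1, 1])

```text
time: 34.63
ee_pos: [0.5054, 0.1332, 0.1349]
orientation: [-0.0, 1.0, -0.025, 0.0]
ft_force: [0.1, 0.9, 0.3]
gripper_width: 0.997
finger_force: 0.0
```

Emit:
play_rows(slide=[[-0.32, -0.98, 0], [-0.32, -0.98, 0], [-0.31, -0.98, 0], [-0.3, -1, 0], [0, 0, 0.6], [0, 0, 0.6], [0, 0, 0], [0, 0, 0]], spin=[0, 0, 0, 0, 0, -0.15, 0, 0], jaw=[1, 1, 1, 1, 1, 1, 1, 1])

```text
time: 35.3
ee_pos: [0.4792, 0.2318, 0.1044]
orientation: [0.0, 1.0, -0.018, -0.0]
ft_force: [0.1, -0.3, -0.5]
gripper_width: 1.001
finger_force: 0.0
```

```bash
python3 - <<'E'
from h import *
go(481.7,231.9,8,-2.1)
t=snap("top"); placed(t)
E
```

```text
t 35.3 tcp [479.2 231.8 104.4] phi -2.11 w 93.1 ff 0.0
shares x,y,z: [ 0.1  -0.01  3.86] spin: -0.0
placed [616.7  31.1 130.8  54.7  86.7] [616.6  31.1]
placed [575.6 -66.  130.6  55.3  -4.8] [574.6 -66.1]
```

```bash
python3 - <<'E'
from h import *
t=snap("top"); up(t,(275,205,375,305),6,"pics/c9.png")
s=snap("side"); hs=cv2.cvtColor(s["frame"],cv2.COLOR_BGR2HSV)
up(s,(280,210,400,310),6,"pics/c10.png")
E
```

```text
(no output)
```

View pics/c9.png

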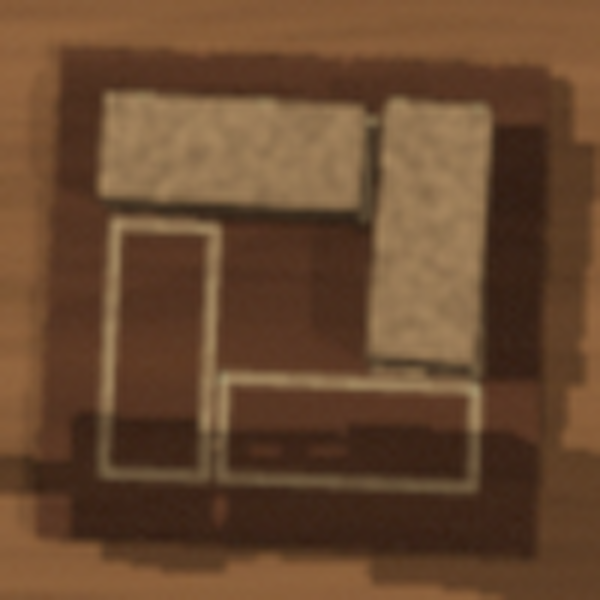

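View pics/c10.png

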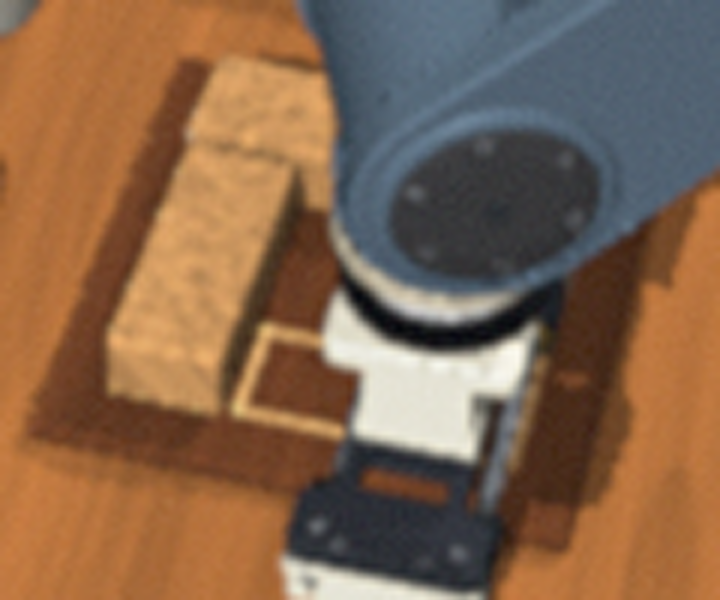

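Both blocks lie in their outlines. The top block is about 3–4 mm too far toward +y, since a pale outline strip shows at crop (372,165). I'll place the other two first, then measure all four and correct.

Emit:
play_rows(slide=[[0.1, 0, 0.8], [0, 0, 0.8], [0, 0, 0.8], [0, 0, 0.7], [0, 0, 0.5], [0, 0, 0.25], [0, 0, 0], [0, 0, 0]], spin=[0, 0, 0, 0, 0, 0, 0, 0], jaw=[1, 1, 1, 1, 1, 1, 1, 1])

```text
time: 36.12
ee_pos: [0.4824, 0.2319, 0.0085]
orientation: [-0.0, 1.0, -0.018, 0.0]
ft_force: [0.6, -0.1, 0.1]
gripper_width: 0.999
finger_force: 0.0
```

Emit:
play_rows(slide=[[0, 0, 0], [0, 0, 0], [0, 0, 0], [0, 0, 0], [0, 0, 0], [0, 0, 0], [0, 0, 0], [0, 0, 0]], spin=[0, 0, 0, 0, 0, 0, 0, 0], jaw=[-1, -1, -1, -1, -1, -1, -1, -1])

```text
time: 36.78
ee_pos: [0.482, 0.2318, 0.008]
orientation: [0.0, 1.0, -0.018, 0.0]
ft_force: [-0.4, -0.7, 2.2]
gripper_width: 0.577
finger_force: 30.0
```

```bash
python3 - <<'E'
from h import *
go(481.7,231.9,8,-2.1)
E
```

```text
t 36.78 tcp [482.  231.8   8. ] phi -2.09 w 53.7 ff 30.0
shares x,y,z: [-0.01 -0.   -0.  ] spin: 0.0
```

Emit:
play_rows(slide=[[0, 0, -0.3], [0, 0, -0.8], [0, 0, -1], [0, 0, -1], [0, 0, -1], [0, 0, -0.5], [0, 0, 0], [0, 0, 0]], spin=[0, 0, 0, 0, 0, 0, -1, -1], jaw=[-1, -1, -1, -1, -1, -1, -1, -1])

```text
time: 37.45
ee_pos: [0.4823, 0.232, 0.1244]
orientation: [-0.0, 0.997, 0.071, 0.001]
ft_force: [-0.1, -0.6, -1.3]
gripper_width: 0.58
finger_force: 30.0
```

Emit:
play_rows(slide=[[0, 0, 0], [0, 0, 0], [0, 0, 0], [0, 0, 0], [0, 0, 0], [0, 0, 0], [0, 0, 0], [0, 0, 0]], spin=[-1, -1, -1, -1, -1, -1, -1, -1], jaw=[-1, -1, -1, -1, -1, -1, -1, -1])

```text
time: 38.12
ee_pos: [0.4819, 0.2318, 0.1233]
orientation: [-0.0, 0.913, 0.408, 0.0]
ft_force: [1.0, -1.0, -0.8]
gripper_width: 0.58
finger_force: 30.0
```

Emit:
play_rows(slide=[[0, 0, 0], [0, 0, 0], [0, 0, 0], [0, 0, 0], [0, 0, 0], [0, 0, 0], [0, 0, 0], [0, 0, 0]], spin=[-1, -1, -1, -1, -1, -1, -1, -0.86], jaw=[-1, -1, -1, -1, -1, -1, -1, -1])

```text
time: 38.78
ee_pos: [0.4818, 0.2318, 0.1233]
orientation: [-0.0, 0.723, 0.691, 0.0]
ft_force: [0.6, -0.1, -0.4]
gripper_width: 0.579
finger_force: 30.0
```

Emit:
play_rows(slide=[[0, 0, 0], [0, 0, 0]], spin=[0, 0], jaw=[-1, -1])

```text
time: 38.95
ee_pos: [0.4819, 0.2318, 0.1232]
orientation: [0.0, 0.725, 0.689, 0.0]
ft_force: [0.1, -0.9, -0.7]
gripper_width: 0.576
finger_force: 30.0
```

```bash
python3 - <<'E'
from h import *
go(481.6,-9.9,20.5,87.2)
E
```

```text
t 38.95 tcp [481.9 231.8 123.2] phi 87.07 w 53.6 ff 30.0
shares x,y,z: [-9.66  0.48  4.11] spin: -0.03
```

Emit:
play_rows(slide=[[-0.97, 0.05, 0], [-0.97, 0.05, 0], [-0.97, 0.05, 0], [-0.97, 0.05, 0], [-0.97, 0.05, 0], [-0.97, 0.05, 0], [-0.97, 0.05, 0], [-0.97, 0.05, 0]], spin=[0, 0, 0, 0, 0, 0, 0, 0], jaw=[-1, -1, -1, -1, -1, -1, -1, -1])

```text
time: 39.62
ee_pos: [0.4823, 0.0364, 0.1231]
orientation: [0.0, 0.725, 0.689, 0.0]
ft_force: [0.1, 0.5, -0.7]
gripper_width: 0.582
finger_force: 30.0
```

Emit:
play_rows(slide=[[-0.97, 0.05, 0], [-0.92, 0.03, 0], [0, 0, 0.8], [0, 0, 0.8], [0, 0, 0.7], [0, 0, 0], [0, 0, 0], [0, 0, 0]], spin=[0, 0, 0, 0, 0, 0, 0, 0], jaw=[-1, -1, -1, -1, -1, -1, -1, -1])

```text
time: 40.28
ee_pos: [0.4827, -0.0097, 0.0663]
orientation: [0.0, 0.724, 0.689, 0.0]
ft_force: [0.1, 0.7, -0.5]
gripper_width: 0.581
finger_force: 30.0
```

```bash
python3 - <<'E'
from h import *
go(481.6,-9.7,20.5,87.2)
E
```

```text
t 40.28 tcp [482.7  -9.7  66.3] phi 87.15 w 54.0 ff 30.0
shares x,y,z: [-0.   -0.04  1.83] spin: -0.01
```

Emit:
play_rows(slide=[[0, -0.04, 0.7], [0, 0, 0.6], [0, 0, 0.36], [0, 0, 0.14], [0, 0, 0], [0, 0, 0], [0, 0, 0], [0, 0, 0]], spin=[0, 0, 0, 0, 0, 0, 0, 0], jaw=[-1, -1, -1, -1, -1, -1, -1, 0.4])

```text
time: 40.95
ee_pos: [0.4816, -0.0097, 0.021]
orientation: [0.0, 0.724, 0.69, 0.0]
ft_force: [1.0, -0.3, -0.5]
gripper_width: 0.613
finger_force: 0.0
```

Emit:
play_rows(slide=[[0, 0, 0], [0, 0, 0], [0, 0, 0], [0, 0, -0.5], [0, 0, -1], [0, 0, -1], [0, 0, -1], [0, 0, -1]], spin=[0, 0, 0, 0, 0, 0, 0, 0], jaw=[0.4, 0.4, 0.4, 0.4, 0.4, 0.4, 0.4, 0.4])

```text
time: 41.62
ee_pos: [0.4809, -0.0096, 0.1341]
orientation: [-0.0, 0.724, 0.69, -0.0]
ft_force: [0.0, 0.5, -0.1]
gripper_width: 0.698
finger_force: 0.0
```

Emit:
play_rows(slide=[[0, 0, 0], [0, 0, 0], [0, 0, 0], [0, 0, 0], [0, 0, 0], [0, 0, 0], [0, 0, 0], [0, 0, 0]], spin=[1, 1, 1, 1, 1, 1, 1, 1], jaw=[1, 1, 1, 1, 1, 1, 1, 1])

```text
time: 42.28
ee_pos: [0.4811, -0.0096, 0.1329]
orientation: [-0.0, 0.917, 0.398, -0.0]
ft_force: [0.1, 0.8, -0.0]
gripper_width: 0.999
finger_force: 0.0
```

Emit:
play_rows(slide=[[0, 0, 0], [0, 0, 0], [0, 0, 0], [0, 0, 0], [0, 0, 0], [0, 0, 0], [0, 0, 0], [0, 0, 0]], spin=[1, 1, 1, 1, 1, 1, 1, 1], jaw=[1, 1, 1, 1, 1, 1, 1, 1])

```text
time: 42.95
ee_pos: [0.4811, -0.0096, 0.1329]
orientation: [-0.0, 0.998, 0.061, -0.0]
ft_force: [-0.3, -0.1, -0.6]
gripper_width: 0.999
finger_force: 0.0
```

Emit:
play_rows(slide=[[0, 0, 0], [0, 0, 0], [0, 0, 0], [0, 0, 0]], spin=[1, 1, 0.6, 0], jaw=[1, 1, 1, 1])

```text
time: 43.28
ee_pos: [0.4811, -0.0097, 0.1329]
orientation: [-0.0, 0.999, -0.052, -0.0]
ft_force: [0.3, 0.1, -0.7]
gripper_width: 0.999
finger_force: 0.0
```

```bash
python3 - <<'E'
from h import *
x,y,a=bgrasp((460,354),15); go(x,y,8,a)
E
```

```text
block [459.8 354.3 130.8  54.5  -5.7]
grasp [474.7 352.8] -5.7
t 43.33 tcp [481.1  -9.7 132.9] phi -5.73 w 93.1 ff 0.0
shares x,y,z: [ -1.7 -14.4   5. ] spin: -0.01
```

Emit:
play_rows(slide=[[-0.11, -0.96, 0], [-0.11, -0.96, 0], [-0.11, -0.96, 0], [-0.11, -0.96, 0], [-0.11, -0.96, 0], [-0.11, -0.96, 0], [-0.11, -0.96, 0], [-0.11, -0.96, 0]], spin=[0, 0, 0, 0, 0, 0, 0, 0], jaw=[1, 1, 1, 1, 1, 1, 1, 1])

```text
time: 44.0
ee_pos: [0.4785, 0.1848, 0.1329]
orientation: [-0.0, 0.999, -0.049, 0.0]
ft_force: [0.2, 0.4, -0.8]
gripper_width: 1.003
finger_force: 0.0
```

Emit:
play_rows(slide=[[-0.11, -0.96, 0], [-0.11, -0.96, 0], [-0.11, -0.96, 0], [-0.11, -0.96, 0], [-0.11, -0.96, 0], [-0.11, -0.96, 0], [-0.11, -0.96, 0], [0, 0, 0.5]], spin=[0, 0, 0, 0, 0, 0, 0, 0], jaw=[1, 1, 1, 1, 1, 1, 1, 1])

```text
time: 44.67
ee_pos: [0.4772, 0.3566, 0.1221]
orientation: [-0.002, 0.999, -0.048, 0.002]
ft_force: [0.9, -0.1, 0.3]
gripper_width: 0.998
finger_force: 0.0
```

Emit:
play_rows(slide=[[0, 0, 0.5], [0, 0, 0], [0, 0, 0]], spin=[0, 0, 0], jaw=[1, 1, 1])

```text
time: 44.92
ee_pos: [0.476, 0.3514, 0.1068]
orientation: [0.001, 0.999, -0.051, -0.001]
ft_force: [0.6, -0.0, -0.3]
gripper_width: 1.002
finger_force: 0.0
```

```bash
python3 - <<'E'
from h import *
go(474.7,352.8,8,-5.7)
t=snap("top"); placed(t)
E
```

```text
t 44.92 tcp [476.  351.4 106.8] phi -5.79 w 93.1 ff 0.0
shares x,y,z: [-0.06 -0.05  3.95] spin: -0.02
placed [616.6  31.1 130.5  54.6  86.4] [616.7  31.1]
placed [575.5 -65.9 130.6  55.2  -4.5] [574.8 -66.1]
placed [482.4 -20.1 135.1  50.1  89. ] [484.1 -17.1]
```

Emit:
play_rows(slide=[[-0.06, 0, 0.8], [0, 0, 0.8], [0, 0, 0.8], [0, 0, 0.7], [0, 0, 0.5], [0, 0, 0.35], [0, 0, 0], [0, 0, 0]], spin=[0, 0, 0, 0, 0, 0, 0, 0], jaw=[1, 1, 1, 1, 1, 1, 1, 1])

```text
time: 45.63
ee_pos: [0.4753, 0.3528, 0.0096]
orientation: [-0.0, 0.999, -0.051, 0.0]
ft_force: [-0.4, 0.3, 0.3]
gripper_width: 1.003
finger_force: 0.0
```

Emit:
play_rows(slide=[[0, 0, 0], [0, 0, 0], [0, 0, 0], [0, 0, 0], [0, 0, 0], [0, 0, 0], [0, 0, 0], [0, 0, 0]], spin=[0, 0, 0, 0, 0, 0, 0, 0], jaw=[-1, -1, -1, -1, -1, -1, -1, -1])

```text
time: 46.3
ee_pos: [0.475, 0.3528, 0.0093]
orientation: [0.0, 0.999, -0.05, 0.0]
ft_force: [0.8, -1.5, 1.0]
gripper_width: 0.578
finger_force: 30.0
```

```bash
python3 - <<'E'
from h import *
go(474.7,352.8,8,-5.7)
E
```

```text
t 46.3 tcp [475.  352.8   9.3] phi -5.79 w 53.8 ff 30.0
shares x,y,z: [-0.01  0.    0.05] spin: -0.02
```

Emit:
play_rows(slide=[[0, 0, -0.3], [0, 0, -0.8], [0, 0, -1], [0, 0, -1], [0, 0, -1], [0, 0, -0.5], [0, 0, 0], [0, 0, 0]], spin=[0, 0, 0, 0, 0, 0, -0.58, 0], jaw=[-1, -1, -1, -1, -1, -1, -1, -1])

```text
time: 46.97
ee_pos: [0.4752, 0.3529, 0.1249]
orientation: [-0.0, 1.0, -0.024, 0.001]
ft_force: [-0.1, 0.4, -1.2]
gripper_width: 0.578
finger_force: 30.0
```

```bash
python3 - <<'E'
from h import *
go(538.5,68.4,20.5,-2.8)
E
```

```text
t 46.97 tcp [475.2 352.9 124.9] phi -2.76 w 53.7 ff 30.0
shares x,y,z: [ 3.08 11.25  4.18] spin: 0.01
```

```bash
python3 - <<'E'
from h import *
t=snap("top"); placed(t); up(t,(275,205,375,305),6,"pics/c11.png")
hsv=cv2.cvtColor(t["frame"],cv2.COLOR_BGR2HSV); print(hsv[280,312:352:4].tolist())
E
```

```text
placed [616.8  30.8 129.9  54.8  86.6] [616.8  30.9]
placed [575.6 -66.  130.6  55.3  -4.8] [574.6 -66.1]
placed [482.1 -20.3 135.2  50.2  89.5] [483.9 -18.3]
[[16, 115, 106], [15, 119, 101], [16, 120, 98], [16, 120, 106], [16, 118, 108], [16, 120, 102], [15, 118, 99], [16, 118, 104], [15, 116, 101], [16, 119, 94]]
```

View pics/c11.png

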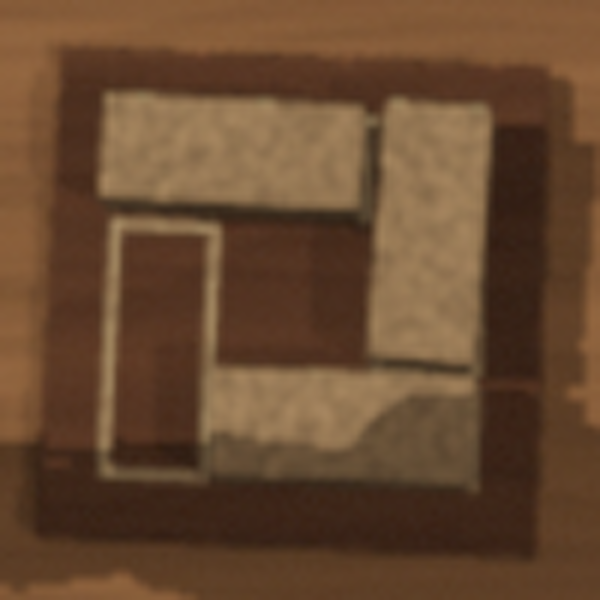

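The third block's left end, at crop (212,415), just touches the fourth outline, so it is about 3–4 mm too far toward +y, like the top block. I'll set the fourth block 6 mm outward, then regrasp and shift each one.

Emit:
play_rows(slide=[[0.26, 0.92, 0], [0.26, 0.92, 0], [0.26, 0.92, 0], [0.26, 0.92, 0], [0.26, 0.92, 0], [0.26, 0.92, 0], [0.26, 0.92, 0], [0.26, 0.92, 0]], spin=[0, 0, 0, 0, 0, 0, 0, 0], jaw=[-1, -1, -1, -1, -1, -1, -1, -1])

```text
time: 47.68
ee_pos: [0.5172, 0.1652, 0.1232]
orientation: [0.0, 1.0, -0.026, -0.001]
ft_force: [0.5, 0.5, -1.3]
gripper_width: 0.582
finger_force: 30.0
```

Emit:
play_rows(slide=[[0.26, 0.92, 0], [0.25, 0.92, 0], [0.25, 0.92, 0], [0.24, 0.94, 0], [0, 0, 0.8], [0, 0, 0.8], [0, 0, 0.6], [0, 0, 0]], spin=[0, 0, 0, 0, 0, 0, 0, 0], jaw=[-1, -1, -1, -1, -1, -1, -1, -1])

```text
time: 48.35
ee_pos: [0.5357, 0.0725, 0.0658]
orientation: [0.0, 1.0, -0.026, -0.003]
ft_force: [-0.9, 0.1, -0.9]
gripper_width: 0.579
finger_force: 30.0
```

Emit:
play_rows(slide=[[0, 0, 0], [0, 0, 0], [0, 0, 0]], spin=[0, 0, 0], jaw=[-1, -1, -1])

```text
time: 48.6
ee_pos: [0.5384, 0.0729, 0.07]
orientation: [-0.0, 1.0, -0.025, 0.001]
ft_force: [-0.6, 0.6, -1.3]
gripper_width: 0.581
finger_force: 30.0
```

```bash
python3 - <<'E'
from h import *
go(538.7,72.9,21.7,-2.8)
E
```

```text
t 48.6 tcp [538.4  72.9  70. ] phi -2.9 w 54.0 ff 30.0
shares x,y,z: [0.01 0.   1.93] spin: -0.02
```

Emit:
play_rows(slide=[[0, 0, 0.7], [0, 0, 0.6], [0, 0, 0.4], [0, 0, 0.22], [0, 0, 0], [0, 0, 0], [0, 0, 0], [0, 0, 0]], spin=[-0.02, 0, 0, 0, 0, 0, 0, 0], jaw=[-1, -1, -1, -1, -1, -1, -1, 0.4])

```text
time: 49.27
ee_pos: [0.5382, 0.0728, 0.0216]
orientation: [-0.0, 1.0, -0.024, 0.0]
ft_force: [-0.2, 0.3, -0.9]
gripper_width: 0.615
finger_force: 0.0
```

Emit:
play_rows(slide=[[0, 0, 0], [0, 0, 0], [0, 0, 0], [0, 0, -0.5], [0, 0, -1], [0, 0, -1], [0, 0, -1], [0, 0, -1]], spin=[0, 0, 0, 0, 0, 0, 0, 0], jaw=[0.4, 0.4, 0.4, 0.4, 0.4, 0.4, 0.4, 0.4])

```text
time: 49.93
ee_pos: [0.5378, 0.0728, 0.1358]
orientation: [-0.0, 1.0, -0.024, 0.0]
ft_force: [0.5, 0.2, -0.1]
gripper_width: 0.698
finger_force: 0.0
```

Emit:
play_rows(slide=[[0, -1, 0], [0, -1, 0], [0, -1, 0], [0, -1, 0], [0, -1, 0], [0, -1, 0], [0, -1, 0], [0, -1, 0]], spin=[-1, -1, -1, -1, -1, -1, -1, -1], jaw=[0.4, 0.4, 0.4, 0.4, 0.4, 0.4, 0.4, 0.4])

```text
time: 50.6
ee_pos: [0.4878, 0.2636, 0.1347]
orientation: [-0.0, 0.947, 0.321, 0.0]
ft_force: [0.8, -0.3, -0.4]
gripper_width: 0.698
finger_force: 0.0
```

Emit:
play_rows(slide=[[-0.7, -0.7, 0], [-0.7, -0.7, 0], [-0.7, -0.7, 0], [-0.7, -0.7, 0], [0, 0, 0], [0, 0, 0], [0, 0, 0], [0, 0, 0]], spin=[-1, -1, -1, -1, -1, -1, -1, -1], jaw=[0.4, 0.4, 0.4, 0.4, 0.4, 0.4, 0.4, 0.4])

```text
time: 51.27
ee_pos: [0.3896, 0.263, 0.1347]
orientation: [0.0, 0.78, 0.626, 0.0]
ft_force: [0.2, 0.8, 0.2]
gripper_width: 0.7
finger_force: 0.0
```

Emit:
play_rows(slide=[[0, 0, 0], [0, 0, 0], [0, 0, 0], [0, 0, 0]], spin=[-1, -1, 0, 0], jaw=[0.4, 0.4, 0.4, 0.4])

```text
time: 51.6
ee_pos: [0.3897, 0.2629, 0.1343]
orientation: [0.0, 0.725, 0.689, 0.0]
ft_force: [-0.4, 0.5, 0.8]
gripper_width: 0.701
finger_force: 0.0
```

```bash
cat >> h.py <<'E'
SL=dict(top=(617.5,26.5,87.2),right=(574.9,-67.5,-2.8),bot=(480.9,-24.9,87.2),left=(523.5,69.1,-2.8))
def placed(t):
    hsv=cv2.cvtColor(t["frame"],cv2.COLOR_BGR2HSV); m=((hsv[...,1]<133)&(hsv[...,2]>65)).astype(np.uint8)
    m=cv2.morphologyEx(m,cv2.MORPH_OPEN,np.ones((7,7),np.uint8))
    for c,st,k in comps(m,(282,213,370,296),150):
        r,q=rect(t,k,.05); n=min(SL,key=lambda n:np.hypot(*(np.array(SL[n][:2])-q)))
        print(n,"rect",r,"mean",q,"err",(r[:2]-SL[n][:2]).round(1),(q-SL[n][:2]).round(1))
E
python3 - <<'E'
from h import *
t=snap("top"); placed(t); go(481,-10,100,87.2); up(t,(275,205,375,305),6,"pics/c12.png")
E
```

```text
left rect [547.5   4.3 195.3 192.1  87.2] mean [546.    4.2] err [ 24.  -64.8] [ 22.5 -64.9]
t 51.65 tcp [389.7 262.9 134.1] phi 87.03 w 65.7 ff 0.0
shares x,y,z: [-10.71   4.21   1.37] spin: -0.03
```

View pics/c12.png

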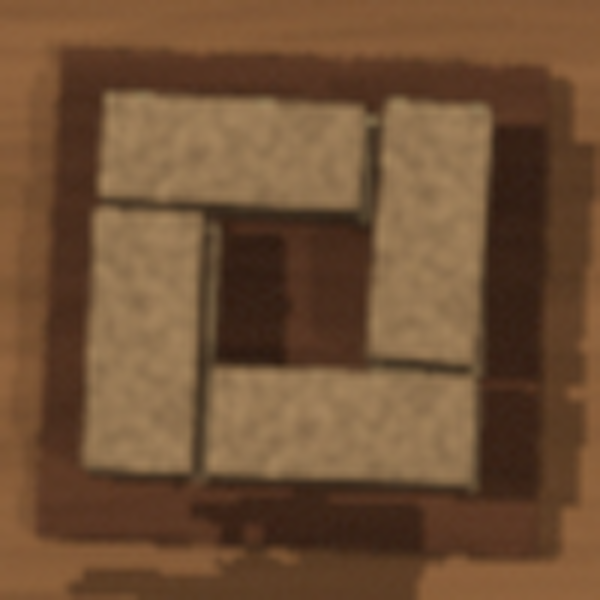

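All four blocks are on the slab, with the left one deliberately outward. From here I'll measure numerically only.

```bash
cat >> h.py <<'E'
def placed(t):
    I=cv2.resize(t["frame"],None,fx=4,fy=4,interpolation=cv2.INTER_CUBIC); hsv=cv2.cvtColor(I,cv2.COLOR_BGR2HSV)
    m=((hsv[...,1]<140)&(hsv[...,2]>82)).astype(np.uint8); m=cv2.erode(m,np.ones((9,9),np.uint8))
    n,l,st,c=cv2.connectedComponentsWithStats(m[860:1190,1120:1480])
    for i in range(1,n):
        if st[i,4]<2000: continue
        ys,xs=np.nonzero(l==i); P=plane(t,np.c_[(xs+1120-1.5)/4,(ys+860-1.5)/4],.05)*1000
        (cx,cy),(w,h),a=cv2.minAreaRect(P.astype(np.float32))
        if w<h: w,h,a=h,w,a+90
        a=(a+90)%180-90; q=P.mean(0); n_=min(SL,key=lambda k:np.hypot(*(np.array(SL[k][:2])-q))); s=SL[n_]
        C=P-q; aa=np.degrees(.5*np.arctan2(2*(C[:,0]*C[:,1]).mean(),(C[:,0]**2-C[:,1]**2).mean()))
        print(n_,"rect",np.round([cx,cy,w,h,a],1),"mean",q.round(1),"err",np.round([cx-s[0],cy-s[1]],1),(q-s[:2]).round(1),"ang",round((aa-s[2]+90)%180-90,1))
E
python3 - <<'E'
from h import *
t=snap("top"); placed(t)
E
```

```text
top rect [549.7   3.8 193.2 186.9  87.8] mean [571.1  13.8] err [-67.8 -22.7] [-46.4 -12.7] ang 26.3
bot rect [480.6 -21.3 129.1  52.3  87.1] mean [479.8 -21.6] err [-0.3  3.6] [-1.1  3.3] ang 0.5
```

```bash
sed -i 's/hsv\[...,2\]>82/hsv[...,2]>TH/; s/^def placed(t):\n    I=/&/' h.py; sed -i '0,/^def pose/s//TH=115\ndef pose/' h.py; python3 - <<'E'
import h; from h import *
t=snap("top")
for th in(105,120): h.TH=th; print(th); placed(t)
E
```

```text
105
top rect [616.7  30.9 125.4  48.8  86.6] mean [616.7  31.4] err [-0.8  4.4] [-0.8  4.9] ang -0.7
right rect [575.8 -66.3 124.7  48.9  -4.9] mean [575.1 -66.3] err [0.9 1.2] [0.2 1.2] ang -2.0
left rect [522.6  75.8 124.2  48.4  -2.6] mean [522.2  75.6] err [-0.9  6.7] [-1.3  6.5] ang 0.4
bot rect [480.  -21.4 126.   49.   87.4] mean [479.8 -21.5] err [-0.9  3.5] [-1.1  3.4] ang 0.3
120
top rect [617.   31.2 123.   46.6  86.6] mean [616.7  31.4] err [-0.5  4.7] [-0.8  4.9] ang -0.7
right rect [575.8 -66.  123.   46.6  -4.9] mean [575.3 -66.4] err [0.9 1.5] [0.4 1.1] ang -2.3
left rect [522.6  75.8 122.7  46.9  -2.6] mean [522.3  75.5] err [-0.9  6.7] [-1.2  6.4] ang 0.5
bot rect [480.1 -21.4 123.3  47.   87. ] mean [479.9 -21.5] err [-0.8  3.5] [-1.   3.4] ang 0.3
```

```bash
python3 - <<'E'
from h import *
t=snap("top"); t["frame"]=cv2.imread("pics/top0.png")
I=cv2.resize(t["frame"],None,fx=4,fy=4,interpolation=cv2.INTER_CUBIC); v=cv2.cvtColor(I,cv2.COLOR_BGR2HSV)[...,2][880:1180,1150:1440]
for th in (95,105,115):
    m=(v<th).astype(np.uint8); n,l,st,c=cv2.connectedComponentsWithStats(m,connectivity=4)
    for i in range(1,n):
        if not 4000<st[i,4]<30000: continue
        ys,xs=np.nonzero(l==i); P=plane(t,np.c_[(xs+1150-1.5)/4,(ys+880-1.5)/4],.012)*1000
        print(th,P.mean(0).round(1),[np.round(z,1) for z in cv2.minAreaRect(P.astype(np.float32))])
E
```

```text
95 [516.    5.7] [array([541.4,   1.8]), array([220. , 227.8]), np.float64(89.5)]
95 [617.2  25.9] [array([617.2,  26. ]), array([116.4,  40.4]), np.float64(87.1)]
95 [574.3 -67.9] [array([574.5, -67.9]), array([ 40.5, 115.3]), np.float64(87.2)]
95 [5.493e+02 3.000e-01] [array([5.493e+02, 4.000e-01]), array([74.6, 73.3]), np.float64(87.5)]
95 [523.8  68.7] [array([523.7,  68.6]), array([ 40.6, 115.3]), np.float64(87.4)]
95 [479.7 -25.1] [array([480.2, -25.4]), array([116.9,  40.5]), np.float64(87.1)]
105 [518.3   5.8] [array([541.4,   1.8]), array([220. , 227.8]), np.float64(89.5)]
105 [617.3  25.8] [array([617.2,  26. ]), array([118. ,  41.9]), np.float64(87.1)]
105 [574.1 -68. ] [array([574.5, -67.9]), array([ 42.1, 116.9]), np.float64(87.2)]
105 [5.49e+02 3.00e-01] [array([5.492e+02, 4.000e-01]), array([76.1, 75.4]), np.float64(87.1)]
105 [523.1  68.7] [array([523.4,  68.7]), array([ 42.1, 117.5]), np.float64(87.2)]
105 [479.9 -25.3] [array([480. , -25.4]), array([118.5,  42.1]), np.float64(86.9)]
115 [519.6   5.8] [array([541.4,   1.8]), array([220. , 227.8]), np.float64(89.5)]
115 [617.2  25.7] [array([617.3,  25.7]), array([119. ,  43.3]), np.float64(87.0)]
115 [574.1 -68.2] [array([574.5, -68. ]), array([ 43.5, 118.4]), np.float64(87.2)]
115 [5.489e+02 2.000e-01] [array([5.49e+02, 2.00e-01]), array([78. , 77.3]), np.float64(87.6)]
115 [523.   68.6] [array([523. ,  68.6]), array([ 43.7, 119.7]), np.float64(87.5)]
115 [479.7 -25.4] [array([479.7, -25.5]), array([119.9,  43.7]), np.float64(87.1)]
```

The outline interiors confirm the slot centres to about 0.5 mm. Errors are: bottom +4 mm in y, top +5 mm in y, right +1.5 mm with a 2° twist, and left +7 mm as planned. I'll correct the bottom block first.

Emit:
play_rows(slide=[[-0.97, 0.38, 0], [-0.97, 0.38, 0], [-0.97, 0.38, 0], [-0.97, 0.38, 0], [-0.97, 0.38, 0], [-0.97, 0.38, 0], [-0.97, 0.38, 0], [-0.97, 0.38, 0]], spin=[0, 0, 0, 0, 0, 0, 0, 0], jaw=[0.6, 0.6, 0.6, 0.6, 0.6, 0.6, 0.6, 0.6])

```text
time: 52.47
ee_pos: [0.4563, 0.0641, 0.1337]
orientation: [0.0, 0.725, 0.689, 0.0]
ft_force: [0.4, -0.5, -0.3]
gripper_width: 0.801
finger_force: 0.0
```

Emit:
play_rows(slide=[[-0.97, 0.38, 0], [-0.97, 0.4, 0], [-0.93, 0.41, 0], [0, 0, 0.6], [0, 0, 0.6], [0, 0, 0.6], [0, 0, 0], [0, 0, 0]], spin=[0, 0, 0, 0, 0, 0, 0, 0], jaw=[0.6, 0.6, 0.6, 0.6, 0.6, 0.6, 0.6, 0.6])

```text
time: 53.13
ee_pos: [0.482, -0.0077, 0.0885]
orientation: [-0.001, 0.724, 0.689, -0.0]
ft_force: [0.5, 0.5, 0.3]
gripper_width: 0.804
finger_force: 0.0
```

```bash
python3 - <<'E'
from h import *
go(480.9+.7,-8,22,87.1)
E
```

```text
t 53.13 tcp [482.   -7.7  88.5] phi 87.16 w 74.8 ff 0.0
shares x,y,z: [-0.01 -0.01  2.66] spin: 0.01
```

Emit:
play_rows(slide=[[0, 0, 0.8], [0, 0, 0.8], [0, 0, 0.6], [0, 0, 0.42], [0, 0, 0], [0, 0, 0], [0, 0, 0], [0, 0, 0]], spin=[0, 0, 0, 0, 0, 0, 0, 0], jaw=[0.6, 0.6, 0.6, 0.6, 0.6, 0.6, -1, -1])

```text
time: 53.8
ee_pos: [0.483, -0.0077, 0.0242]
orientation: [0.001, 0.724, 0.69, 0.001]
ft_force: [-0.2, 0.6, 0.3]
gripper_width: 0.701
finger_force: 0.0
```

Emit:
play_rows(slide=[[0, 0, 0], [0, 0, 0], [0, 0, 0], [0, 0, 0], [0, 0, -0.15], [-0.08, 0, 0], [-0.08, 0, 0], [0, 0, 0]], spin=[0, 0, 0, 0, 0, 0, 0, 0], jaw=[-1, -1, -1, -1, -1, -1, -1, -1])

```text
time: 54.47
ee_pos: [0.4821, -0.012, 0.0269]
orientation: [0.0, 0.724, 0.69, -0.0]
ft_force: [-0.4, 0.2, -0.6]
gripper_width: 0.573
finger_force: 30.0
```

Emit:
play_rows(slide=[[0, 0, 0], [0, 0, 0.1], [0, 0, 0.04], [0, 0, 0], [0, 0, 0], [0, 0, 0], [0, 0, 0], [0, 0, 0]], spin=[0, 0, 0, 0, 0, 0, 0, 0], jaw=[-1, -1, -1, -1, -1, 0.5, 0.5, 0.5])

```text
time: 55.13
ee_pos: [0.482, -0.0116, 0.0232]
orientation: [-0.0, 0.724, 0.69, -0.0]
ft_force: [-0.4, 0.1, 0.3]
gripper_width: 0.729
finger_force: 0.0
```

Emit:
play_rows(slide=[[0, 0, 0], [0, 0, -0.5], [0, 0, -1], [0, 0, -1], [0, 0, -1], [0, 0, -0.5], [0, 0, 0], [0, 0, 0]], spin=[0, 0, 0, 0, 0, 0, 0, 0], jaw=[0.5, 0.5, 0.5, 0.5, 0.5, 0.5, 0.5, 0.5])

```text
time: 55.8
ee_pos: [0.4822, -0.0117, 0.1233]
orientation: [0.0, 0.724, 0.69, 0.0]
ft_force: [0.3, -0.9, -1.3]
gripper_width: 0.754
finger_force: 0.0
```

```bash
python3 - <<'E'
from h import *
go(619,14.5,22,87.1)
t=snap("top"); placed(t)
E
```

```text
t 55.8 tcp [482.2 -11.7 123.3] phi 87.21 w 70.1 ff 0.0
shares x,y,z: [1.31 5.41 4.05] spin: 0.02
top rect [616.7  30.9 123.8  47.4  86.6] mean [623.5  43.8] err [-0.8  4.4] [ 6.  17.3] ang 9.2
right rect [613.5 -69.5  47.5  46.9  -5. ] mean [616.4 -72.8] err [38.6 -2. ] [41.5 -5.3] ang 35.8
left rect [523.4  88.6 121.2  27.8  -5.9] mean [526.2  86.8] err [-0.1 19.5] [ 2.7 17.7] ang -1.5
```

Emit:
play_rows(slide=[[0, 0, 0], [0, 0, 0], [0, 0, 0], [0, 0, 0], [0, 0, 0], [0, 0, 0], [0, 0, 0], [0, 0, 0]], spin=[1, 1, 1, 1, 1, 1, 1, 1], jaw=[0.6, 0.6, 0.6, 0.6, 0.6, 0.6, 0.6, 0.6])

```text
time: 56.52
ee_pos: [0.4813, -0.0116, 0.1218]
orientation: [-0.001, 0.917, 0.398, -0.001]
ft_force: [0.8, -0.5, -0.2]
gripper_width: 0.801
finger_force: 0.0
```

Emit:
play_rows(slide=[[0, 0, 0], [0, 0, 0], [0, 0, 0], [0, 0, 0], [0, 0, 0], [0, 0, 0], [0, 0, 0], [0, 0, 0]], spin=[1, 1, 1, 1, 1, 1, 1, 1], jaw=[0.6, 0.6, 0.6, 0.6, 0.6, 0.6, 0.6, 0.6])

```text
time: 57.18
ee_pos: [0.4813, -0.0116, 0.1218]
orientation: [-0.0, 0.998, 0.061, -0.001]
ft_force: [0.1, -0.8, 0.3]
gripper_width: 0.796
finger_force: 0.0
```

Emit:
play_rows(slide=[[0, 0, 0], [0, 0, 0], [0, 0, 0], [0.84, 0.48, 0], [0.84, 0.48, 0], [0.84, 0.48, 0], [0.84, 0.48, 0], [0, 0, 0]], spin=[1, 1, 0.4, 0, 0, 0, 0, 0], jaw=[0.6, 0.6, 0.6, 0.6, 0.6, 0.6, 0.6, 0.6])

```text
time: 57.85
ee_pos: [0.5639, -0.0685, 0.1217]
orientation: [0.0, 0.999, -0.042, -0.0]
ft_force: [0.2, 0.7, 0.3]
gripper_width: 0.801
finger_force: 0.0
```

Emit:
play_rows(slide=[[0, 0, 0.5], [0, 0, 0.7], [0, 0, 0.5], [0, 0, 0], [0, 0, 0], [0, 0, 0]], spin=[0, 0, 0, 0, 0, 0], jaw=[0.6, 0.6, 0.6, 0.6, 0.6, 0.6])

```text
time: 58.35
ee_pos: [0.5617, -0.0664, 0.0809]
orientation: [-0.0, 0.999, -0.042, -0.0]
ft_force: [1.0, 0.4, 0.2]
gripper_width: 0.8
finger_force: 0.0
```

```bash
python3 - <<'E'
from h import *
go(564,-66.6,22,-4.8)
E
```

```text
t 58.35 tcp [561.7 -66.4  80.9] phi -4.79 w 74.4 ff 0.0
shares x,y,z: [0.09 0.   2.36] spin: 0.0
```

Emit:
play_rows(slide=[[0, 0, 0.8], [0, 0, 0.7], [0, 0, 0.5], [0, 0, 0.33], [0, 0, 0], [0, 0, 0], [0, 0, 0], [0, 0, 0]], spin=[0, 0, 0, 0, 0, 0, 0, 0], jaw=[0.6, 0.6, 0.6, 0.6, 0.6, 0.6, -1, -1])

```text
time: 59.02
ee_pos: [0.5623, -0.0666, 0.0235]
orientation: [0.0, 0.999, -0.042, 0.001]
ft_force: [-0.1, 0.7, 0.5]
gripper_width: 0.704
finger_force: 0.0
```

Emit:
play_rows(slide=[[0, 0, 0], [0, 0, 0], [0, 0, 0], [0, 0, 0], [0, 0, -0.15], [-0.03, 0.08, 0], [0, 0, 0], [0, 0, 0]], spin=[0, 0, 0, 0, 0, -0.38, 0, 0], jaw=[-1, -1, -1, -1, -1, -1, -1, -1])

```text
time: 59.68
ee_pos: [0.5608, -0.0685, 0.0264]
orientation: [-0.0, 1.0, -0.026, -0.0]
ft_force: [-0.5, -0.7, -0.8]
gripper_width: 0.58
finger_force: 30.0
```

```bash
python3 - <<'E'
from h import *
go(562,-68.6,22,-2.9)
E
```

```text
t 59.68 tcp [560.8 -68.5  26.4] phi -2.94 w 53.9 ff 30.0
shares x,y,z: [0.05 0.   0.18] spin: -0.01
```

Emit:
play_rows(slide=[[0, 0, 0.1], [0, 0, 0.04], [0, 0, 0], [0, 0, 0], [0, 0, 0], [0, 0, 0], [0, 0, 0], [0, 0, 0]], spin=[0, 0, 0, 0, 0, 0, 0, 0], jaw=[-1, -1, -1, -1, 0.5, 0.5, 0.5, 0.5])

```text
time: 60.35
ee_pos: [0.5608, -0.0684, 0.0227]
orientation: [-0.0, 1.0, -0.025, -0.0]
ft_force: [-0.3, 0.0, -0.5]
gripper_width: 0.744
finger_force: 0.0
```

Emit:
play_rows(slide=[[0, 0, 0], [0, 0, -0.5], [0, 0, -1], [0, 0, -1], [0, 0, -1], [0, 0, -0.5], [0, 0, 0], [0, 0, 0]], spin=[0, 0, 0, 0, 0, 0, -1, -1], jaw=[0.5, 0.5, 0.5, 0.5, 0.5, 0.5, 0.5, 0.5])

```text
time: 61.02
ee_pos: [0.5615, -0.0686, 0.125]
orientation: [0.0, 0.998, 0.064, 0.001]
ft_force: [-0.5, 0.4, 0.2]
gripper_width: 0.749
finger_force: 0.0
```

Emit:
play_rows(slide=[[0, 0, 0], [0, 0, 0], [0, 0, 0], [0, 0, 0], [0, 0, 0], [0, 0, 0], [0, 0, 0], [0, 0, 0]], spin=[-1, -1, -1, -1, -1, -1, -1, -1], jaw=[0.6, 0.6, 0.6, 0.6, 0.6, 0.6, 0.6, 0.6])

```text
time: 61.68
ee_pos: [0.561, -0.0685, 0.1239]
orientation: [0.0, 0.916, 0.402, 0.0]
ft_force: [-0.1, -0.5, -1.1]
gripper_width: 0.801
finger_force: 0.0
```

Emit:
play_rows(slide=[[0, 0, 0], [0, 0, 0], [0, 0, 0], [0, 0, 0], [0, 0, 0], [0, 0, 0], [0, 0, 0], [0, 0, 0]], spin=[-1, -1, -1, -1, -1, -1, -1, -1], jaw=[0.6, 0.6, 0.6, 0.6, 0.6, 0.6, 0.6, 0.6])

```text
time: 62.35
ee_pos: [0.561, -0.0685, 0.1239]
orientation: [0.0, 0.723, 0.691, 0.0]
ft_force: [0.2, -0.2, 0.1]
gripper_width: 0.801
finger_force: 0.0
```

```bash
python3 - <<'E'
from h import *
go(617.3,14.8,22,87.1)
E
```

```text
t 62.35 tcp [561.  -68.5 123.9] phi 87.35 w 74.5 ff 0.0
shares x,y,z: [3.43 2.1  4.07] spin: 0.05
```

Emit:
play_rows(slide=[[0.86, 0.53, 0], [0.86, 0.53, 0], [0.86, 0.52, 0], [0.85, 0.52, 0], [0, 0, 0.6], [0, 0, 0.8], [0, 0, 0.3], [0, 0, 0]], spin=[0, 0, 0, 0, 0, 0, 0, 0], jaw=[0.6, 0.6, 0.6, 0.6, 0.6, 0.6, 0.6, 0.6])

```text
time: 63.02
ee_pos: [0.6166, 0.0146, 0.0793]
orientation: [-0.001, 0.725, 0.689, -0.001]
ft_force: [-0.7, -0.0, -0.3]
gripper_width: 0.802
finger_force: 0.0
```

Emit:
play_rows(slide=[[0, 0, 0], [0, 0, 0], [0, 0, 0]], spin=[0, 0, 0], jaw=[0.6, 0.6, 0.6])

```text
time: 63.27
ee_pos: [0.6182, 0.0143, 0.0816]
orientation: [0.001, 0.725, 0.689, 0.001]
ft_force: [-0.2, 0.3, -0.3]
gripper_width: 0.804
finger_force: 0.0
```

```bash
python3 - <<'E'
from h import *
go(617.3,14.8,22,87.1)
E
```

```text
t 63.27 tcp [618.2  14.3  81.6] phi 87.09 w 74.8 ff 0.0
shares x,y,z: [ 0.02 -0.04  2.39] spin: -0.0
```

Emit:
play_rows(slide=[[0, -0.03, 0.8], [0, 0, 0.7], [0, 0, 0.5], [0, 0, 0.36], [0, 0, 0], [0, 0, 0], [0, 0, 0], [0, 0, 0]], spin=[0, 0, 0, 0, 0, 0, 0, 0], jaw=[0.6, 0.6, 0.6, 0.6, 0.6, 0.6, -1, -1])

```text
time: 63.93
ee_pos: [0.6175, 0.0145, 0.0223]
orientation: [0.001, 0.725, 0.689, 0.001]
ft_force: [0.4, -0.0, -0.6]
gripper_width: 0.704
finger_force: 0.0
```

Emit:
play_rows(slide=[[0, 0, 0], [0, 0, 0], [0, 0, 0], [0, 0, 0], [0, 0, -0.15], [-0.1, 0, 0], [-0.1, 0, 0], [0, 0, 0]], spin=[0, 0, 0, 0, 0, 0, 0, 0], jaw=[-1, -1, -1, -1, -1, -1, -1, -1])

```text
time: 64.6
ee_pos: [0.6165, 0.0091, 0.025]
orientation: [-0.0, 0.725, 0.689, -0.0]
ft_force: [-0.0, -0.5, -0.9]
gripper_width: 0.576
finger_force: 30.0
```

Emit:
play_rows(slide=[[0, 0, 0], [0, 0, 0.1], [0, 0, 0.04], [0, 0, 0], [0, 0, 0], [0, 0, 0], [0, 0, 0], [0, 0, 0]], spin=[0, 0, 0, 0, 0, 0, 0, 0], jaw=[-1, -1, -1, -1, -1, 0.5, 0.5, 0.5])

```text
time: 65.27
ee_pos: [0.6166, 0.0096, 0.0215]
orientation: [-0.0, 0.725, 0.689, -0.0]
ft_force: [-0.2, -0.3, -0.5]
gripper_width: 0.726
finger_force: 0.0
```

Emit:
play_rows(slide=[[0, 0, 0], [0, 0, -0.5], [0, 0, -1], [0, 0, -1], [0, 0, -1], [0, 0, -0.5], [0, 0, 0], [0, 0, 0]], spin=[0, 0, 0, 0, 0, 0, 1, 1], jaw=[0.5, 0.5, 0.5, 0.5, 0.5, 0.5, 0.5, 0.5])

```text
time: 65.93
ee_pos: [0.6171, 0.0096, 0.123]
orientation: [0.001, 0.783, 0.622, 0.001]
ft_force: [-0.3, 0.8, -0.5]
gripper_width: 0.75
finger_force: 0.0
```

Emit:
play_rows(slide=[[0, 0, 0], [0, 0, 0], [0, 0, 0], [0, 0, 0], [0, 0, 0], [0, 0, 0], [0, 0, 0], [0, 0, 0]], spin=[1, 1, 1, 1, 1, 1, 1, 1], jaw=[0.6, 0.6, 0.6, 0.6, 0.6, 0.6, 0.6, 0.6])

```text
time: 66.6
ee_pos: [0.6165, 0.0096, 0.1217]
orientation: [-0.0, 0.949, 0.316, -0.0]
ft_force: [0.1, -0.0, 0.0]
gripper_width: 0.799
finger_force: 0.0
```

Emit:
play_rows(slide=[[0, 0, 0], [0, 0, 0], [0, 0, 0], [0, 0, 0], [0, 0, 0], [0, 0, 0], [0, 0, 0], [0, 0, 0]], spin=[1, 1, 1, 1, 1, 1, 1, 1], jaw=[0.6, 0.6, 0.6, 0.6, 0.6, 0.6, 0.6, 0.6])

```text
time: 67.27
ee_pos: [0.6165, 0.0096, 0.1217]
orientation: [-0.0, 1.0, -0.027, -0.0]
ft_force: [0.2, -0.5, -0.6]
gripper_width: 0.798
finger_force: 0.0
```

```bash
python3 - <<'E'
from h import *
go(538,73,22,-2.9)
E
```

```text
t 67.27 tcp [616.5   9.6 121.7] phi -3.13 w 74.2 ff 0.0
shares x,y,z: [-3.27 -2.36  3.99] spin: -0.05
```

Emit:
play_rows(slide=[[-0.82, -0.59, 0], [-0.82, -0.59, 0], [-0.82, -0.59, 0], [-0.81, -0.59, 0], [0, 0, 0.6], [0, 0, 0.8], [0, 0, 0.2], [0, 0, 0]], spin=[0, 0, 0, 0, 0, 0, 0, 0], jaw=[0.6, 0.6, 0.6, 0.6, 0.6, 0.6, 0.6, 0.6])

```text
time: 67.93
ee_pos: [0.5372, 0.0726, 0.0806]
orientation: [0.0, 1.0, -0.025, -0.001]
ft_force: [0.1, -0.4, -0.8]
gripper_width: 0.797
finger_force: 0.0
```

Emit:
play_rows(slide=[[0, 0, 0], [0, 0, 0], [0, 0, 0]], spin=[0, 0, 0], jaw=[0.6, 0.6, 0.6])

```text
time: 68.18
ee_pos: [0.5386, 0.0725, 0.0825]
orientation: [-0.0, 1.0, -0.025, 0.001]
ft_force: [-0.0, -0.0, -0.2]
gripper_width: 0.804
finger_force: 0.0
```

```bash
python3 - <<'E'
from h import *
go(538,73,22,-2.9)
E
```

```text
t 68.18 tcp [538.6  72.5  82.5] phi -2.91 w 74.8 ff 0.0
shares x,y,z: [-0.02 -0.02  2.42] spin: -0.0
```

Emit:
play_rows(slide=[[0, 0, 0.8], [0, 0, 0.7], [0, 0, 0.5], [0, 0, 0.39], [0, 0, 0], [0, 0, 0], [0, 0, 0], [0, 0, 0]], spin=[0, 0, 0, 0, 0, 0, 0, 0], jaw=[0.6, 0.6, 0.6, 0.6, 0.6, 0.6, -1, -1])

```text
time: 68.85
ee_pos: [0.5385, 0.0726, 0.0227]
orientation: [-0.0, 1.0, -0.025, 0.001]
ft_force: [0.0, 0.1, -0.9]
gripper_width: 0.701
finger_force: 0.0
```

Emit:
play_rows(slide=[[0, 0, 0], [0, 0, 0], [0, 0, 0], [0, 0, 0], [0, 0, -0.15], [0.05, 0.13, 0], [0, 0.13, 0], [0, 0, 0]], spin=[0, 0, 0, 0, 0, 0, 0, 0], jaw=[-1, -1, -1, -1, -1, -1, -1, -1])

```text
time: 69.52
ee_pos: [0.5388, 0.0654, 0.0255]
orientation: [0.0, 1.0, -0.025, -0.0]
ft_force: [-0.7, -0.0, -0.6]
gripper_width: 0.582
finger_force: 30.0
```

Emit:
play_rows(slide=[[0, 0, 0], [0, 0, 0.1], [0, 0, 0.04], [0, 0, 0], [0, 0, 0], [0, 0, 0], [0, 0, 0], [0, 0, 0]], spin=[0, 0, 0, 0, 0, 0, 0, 0], jaw=[-1, -1, -1, -1, -1, 0.5, 0.5, 0.5])

```text
time: 70.18
ee_pos: [0.5388, 0.0661, 0.0219]
orientation: [-0.0, 1.0, -0.025, -0.0]
ft_force: [-0.3, -0.4, -0.0]
gripper_width: 0.729
finger_force: 0.0
```

Emit:
play_rows(slide=[[0, 0, 0], [0, 0, -0.5], [0, 0, -1], [0, 0, -1], [0, 0, -1], [0, 0, -0.5], [0, 0, 0], [0, 0, 0]], spin=[0, 0, 0, 0, 0, 0, 0, 0], jaw=[0.5, 0.5, 0.5, 0.5, 0.5, 0.5, 0.5, 0.5])

```text
time: 70.85
ee_pos: [0.5391, 0.0661, 0.1228]
orientation: [-0.0, 1.0, -0.025, 0.001]
ft_force: [0.4, 0.3, -0.1]
gripper_width: 0.752
finger_force: 0.0
```

Emit:
play_rows(slide=[[-0.5, -1, 0], [-0.5, -1, 0], [-0.5, -1, 0], [-0.5, -1, 0], [-0.5, -1, 0], [-0.5, -1, 0], [-0.5, -1, 0], [-0.5, -1, 0]], spin=[0, 0, 0, 0, 0, 0, 0, 0], jaw=[0.5, 0.5, 0.5, 0.5, 0.5, 0.5, 0.5, 0.5])

```text
time: 71.52
ee_pos: [0.4477, 0.2717, 0.1209]
orientation: [0.001, 1.0, -0.025, -0.001]
ft_force: [0.3, -0.7, -0.4]
gripper_width: 0.753
finger_force: 0.0
```

Emit:
play_rows(slide=[[0, -1, 0], [0, -1, 0], [0, -1, 0], [0, 0, 0], [0, 0, 0]], spin=[0, 0, 0, 0, 0], jaw=[0.5, 0.5, 0.5, 0.5, 0.5])

```text
time: 71.93
ee_pos: [0.4521, 0.346, 0.1207]
orientation: [0.001, 1.0, -0.024, -0.001]
ft_force: [-0.0, 0.0, -0.3]
gripper_width: 0.753
finger_force: 0.0
```

```bash
python3 - <<'E'
import h; from h import *
h.SL=dict(top=(617.2,26,87.1),right=(574.4,-68,-2.9),bot=(479.9,-25.3,87.1),left=(523.3,68.7,-2.9))
t=snap("top")
for th in(95,110,120): h.TH=th; print(th); placed(t)
s=snap("side"); g=s["frame"].max(2); m=(g<45).astype(np.uint8)
for c,st,_ in comps(m,(310,170,430,222),15): print(c,"z.04",plane(s,c,.04).round(3))
a=cv2.imread("pics/top0.png"); d=(cv2.absdiff(a,t["frame"]).max(2)>40).astype(np.uint8)
for c,st,_ in comps(d,(60,130,600,400),40): print("diff",st)
E
```

```text
95
top rect [549.6   0.9 184.3 183.2  87.6] mean [571.1  10.3] err [-67.6 -25.1] [-46.1 -15.7] ang 27.2
bot rect [480.5 -26.2 125.   49.6  88.7] mean [481.8 -22.5] err [ 0.6 -0.9] [1.9 2.8] ang 3.3
110
top rect [616.4  26.8 123.5  48.4  86.7] mean [616.2  26.8] err [-0.8  0.8] [-1.   0.8] ang -0.5
right rect [574.8 -66.7 124.8  48.   -3.4] mean [574.4 -67.1] err [0.4 1.3] [-0.   0.9] ang -0.4
left rect [523.8  69.1 124.3  47.9  -2.7] mean [523.2  68.9] err [0.5 0.4] [-0.1  0.2] ang 0.5
bot rect [480.5 -26.2 123.5  48.1  88.7] mean [483.1 -18.7] err [ 0.6 -0.9] [3.2 6.6] ang 6.6
120
top rect [616.4  26.8 122.2  46.8  86.7] mean [616.2  26.6] err [-0.8  0.8] [-1.   0.6] ang -0.6
right rect [574.7 -66.7 123.4  46.6  -3.4] mean [574.3 -67.1] err [0.3 1.3] [-0.1  0.9] ang -0.4
left rect [523.8  69.  122.8  46.5  -2.6] mean [523.1  68.8] err [0.5 0.3] [-0.2  0.1] ang 0.4
bot rect [480.5 -26.  122.6  46.7  88.7] mean [483.2 -18.4] err [ 0.6 -0.7] [3.3 6.9] ang 6.8
[329.64210526 189.11578947] z.04 [[ 0.631 -0.248]]
[357.47916667 194.25      ] z.04 [[ 0.542 -0.243]]
diff [208 210  33  44 691]
diff [246 211  36  43 621]
diff [394 215  27  25 440]
diff [442 216  18  22 166]
diff [295 220  29   3  43]
diff [ 292  225   63   63 1314]
diff [339 227  16  38 525]
diff [369 230   5  38  69]
diff [500 233  11  18  70]
diff [  143   240   318   160 17788]
diff [393 244  28  25 467]
diff [449 249  19  23 173]
diff [254 262  17  31 382]
diff [504 263  13  21  82]
diff [313 269  40  15 463]
diff [393 274  28  25 481]
diff [381 286  45  36 406]
diff [447 290  19  23 186]
diff [237 297  23   9  74]
diff [329 300  20  13 215]
diff [504 302  12  20  85]
diff [356 318  29  32 500]
diff [ 429  335   67   39 1403]
diff [ 475  370  116   30 2155]
```

```bash
python3 -c "
from station import *
print(close_job())"
```

```text
the job is handed in; nothing more can be done
None
```

The job is handed in: three caps stand knob-up, one per tray bay, and four cork blocks lie on the pinwheel outlines; three blocks measured within about 1.5 mm, the fourth was half in shadow and only roughly checked, and the hand-in returned no verdict.

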